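# Hang the last two tiles on the bee-house roof

### The job

Finish the bee-house roof from the eaves up: lay the long clay tile, nibs down, square and centred over the eaves tile, draw it down the slope until you feel its nibs bear firmly on the lower batten, and let go so that it hangs there. Then slip the short tile's head up under the aluminium hood without forcing the hood, and hang it the same way on the upper batten, lapping the long one. The clay is brittle: lay the tiles, do not drop or force them, and leave the other things on the sill as they are.

Things in the scene. Friction and masses are not known exactly. Their poses are not given: they have to be found in the camera images.
- long_tile_centre (a point): Centre (mid-thickness) of the long loose clay tile, 110 x 64 x 7 mm, 110 g. Two nibs, 8 mm along the tile and 14 wide, stand 7 mm out of its underside at the very head, 15 mm either side of the centre line. Axes: x from tail to head, y across, z out of the upper face. It starts nibs down on the sill, head raised 3.9 degrees, centre 7.3 mm up.
- long_tile_catch (a point): The long tile's catch: middle of the line where the tailward faces of the nibs meet the underside, 47 mm headward of its centre and 3.5 mm below it; same axes. When the tile hangs, this point lies on the upper edge of the lower batten (about 1 mm up the slope of it). The clay is rough: on the roof a tile stays where it is put until it is pulled.
- short_tile_centre (a point): Centre of the short loose clay tile: width, thickness, nibs and axes as for the long one, but 85 mm long, 85 g. It starts nibs down on the sill, head raised 5.2 degrees, centre 7.3 mm up.
- short_tile_catch (a point): The short tile's catch, 34.5 mm headward of its centre and 3.5 mm below it; same axes. When hung it lies on the upper edge of the upper batten. The hung short tile rests on that edge and on the long tile, its x axis 30.2 degrees above level.
- bee_house: Slim bee house fixed on the sill, 215 mm long, 240 high; roof boarding 50 mm wide (tiles stand 7 mm past it each side), pitch 35 degrees. Origin under its middle; x from eaves to ridge, z up. It carries lower_batten and upper_batten: strips across the roof, 8 mm wide, 11 and 15.5 mm high, nailed by eye and NOT measured: feel for them. Nibs hook behind their upslope faces (.._face).
- hood: Fixed aluminium plate over the ridge, 68 mm wide, 3 thick, parallel to the boarding. Origin: middle of its lower edge, underside; x up the slope, y across the roof, z square out of the boarding. In these axes the battens' upper edges (origins of their like-turned frames) lie at x = +10 mm (upper) and -30 mm (lower), each give or take 7 mm, z = -27.5 and -32 mm. A post stands at x = 38 mm.
- eaves_tile (a point): Middle of the tail edge of the bedded eaves tile (95 x 64 x 7 mm, clay, upper side), 167 mm down the slope of the lower batten's nominal edge. It lies 6.15 degrees flatter than the boarding, and so does the long tile hung over it: its x axis 28.9 degrees above level. Each hung tile leaves about 65 mm of the one below showing.
- press_box: Bystander: white plastic box with a press-button lid, 115 by 85 mm, 58 mm high. Origin under its centre.
- strainer: Bystander: aluminium tea strainer, bowl 72 mm across and 30 mm high, flat handle 85 mm long towards its -x. Origin under the bowl.
- teapot_lid: Bystander: brown ceramic teapot lid, 92 mm across, 45 mm high. Origin under its centre.
- clothes_peg: Bystander: red plastic clothes peg, 78 mm long, lying along its x axis, 12 mm high. Origin under its centre.
- dessert_bowl: Bystander: upturned glass dessert bowl, 112 mm across, 60 mm high. Origin at the centre, on the sill.
- tile_offcut: Bystander: broken half of a clay tile without nibs, about 65 by 64 mm, 7 mm thick. Origin under its centre.
- teaspoon: Bystander: steel teaspoon 130 mm long. Origin under its middle; it lies along its x axis.
Not all that is in view belongs to the job. What is shaped like the part that bears short_tile_centre but blue or purple is not meant.

How it is judged:
By the outcome, as a careful person would: the job done as asked, in the order asked, and still so for the second after the job is handed in, with the robot touching nothing.
It also fails if it takes over 72 s, if anything falls off the work surface, if the arm or the gripper's body presses on something with over 40 N, if the wrist force passes 120 N, or if a joint passes its speed limit or range.

### The arm

A 6-joint arm with a two-finger parallel gripper is mounted at the origin on the work surface. World frame = base frame: x ahead of the robot, y to its left, z up, the work surface at z = 0. Lengths are in mm, angles in rad, forces in N, time in s.
With the tool pointing down it reaches from about 250 to 800 mm from the base axis. Payload 8.5 kg.
Tool frame: the origin (TCP) lies at the very end of the fingers, on their centre line; the grasp point (between the pads) lies 19 mm behind it; z points along the fingers, y is the line along which they close (so a half turn about z gives the same grasp; the last joint's range is limited). The gripper opens to 85 mm and grips with 20 to 120 N. Pads are 22 mm wide; open, the fingers measure 114 mm over their backs; the gripper's body (76 mm by 85 mm) begins 54 mm behind the grasp point. The pads swing forward as they close: fully open they stand 13 mm farther back than shut.
Start: joints at [-1.279, 0.238, -0.013, 1.319, 0, 1.571], TCP at [151.015, -502.762, 192.876] pointing down, gripper open.
Joint ranges: [-2.66, 2.66], [-1.03, 1.9], [-1.14, 1.46], [-1.82, 2.27], [-1.45, 1.34], [-3.14, 3.14]. Speed limits (rad/s): [2.22, 2.22, 2.79, 3.14, 3.14, 3.14].

### API

Orientations are given as [roll, pitch, yaw] about the fixed x, y, z axes, in that order (R = Rz(yaw) Ry(pitch) Rx(roll)).
In Python, from station import manip, get_image, calibration, ticket gives the robot as it stands.
- The arm moves only by the tool arm_command, never from a script. Its argument "moves" is a list of rows, each a list of 3 entries, a list of its own where there are three numbers: the finger opening in m, from 0 to 0.0854, then the shift along the world's x, y, z in m, then the turn, a rotation vector about the world's x, y, z in degrees. In form: [[hand, [x, y, z], [wx, wy, wz]], ...]. A call has 1 to 10 rows; each row is the pose to reach, as a shift and turn from the pose commanded when the call began; what a row does not reach only later rows make up. A row lasts 1/8 s, in which the tool goes at most 62.5 mm and 10.7 degrees, less where a joint would pass 70% of its speed; a pose out of reach is approached as far as the arm can. A call with a gripper value outside its range is refused whole. The fingers move at their own pace and stop on an object; "force" is the grip in N (left out, the last holds). Time passes only in rows, so rows that repeat a pose let the fingers close. It gives the time, the measured TCP pose, the force, the opening and the grip force at its end, in the units of the state.
- manip.sense(): the state, without advancing time (a new reading comes with each control period).
- get_image(name): name is "side" or "top"; returns the picture (384x512x3 uint8, red, green, blue); there is no depth.
- calibration(name): a dict with "vfov" (degrees; the focal length in pixels is half the picture's height over the tangent of half this angle, whatever the lens; pixels are square), "cx", "cy" (the principal point, pixels), "camera_from_world" (4x4, takes a point from world to camera coordinates). Camera axes: x right, y up, looking along -z (the intrinsics and any distortion apply to the point x, -y, -z); pixel columns grow to the right and rows downward; lengths in mm; the calibration is good to about 2 mm. A picture is of the moment at which its call begins. calibration takes no time and is no camera call.
- ticket.finish_job(): hands the job in; it is judged then, once.
The state is a dict: "t": time; "q": joint angles; "qd": joint speeds; "tau": joint torques, N m; "tcp_pos": TCP position; "tcp_rot": TCP orientation; "contact_force": force on the tool from outside, world axes, zero at the start; "ft_torque": the same for the moment, N m; "grip_width": finger opening in mm; "gripper_force": force on a finger pad.
Only numpy, scipy, OpenCV 4.12 (cv2) and the standard library are available. Lean on these libraries where they do the work, as an engineer would, in place of code of your own. Each camera call takes 0.05 s, during which the arm holds its last target. There are 200 camera calls.

## Working session

There is one attempt and no reset: what is moved stays moved. The work goes in short steps, Python scripts to look and compute and a tool call to move; the robot and the scene stay as the last step left them, time stands still between calls to the robot, and variables do not carry over. Pictures are saved under pics/ and viewed, at most 10 in all, crops included, and the job is handed in when it is done.

Besides the shell and the picture viewer there is one more tool, called after "Request:" as name(argument=value, ...), one argument or row to a line, values as JSON. arm_command: Moves the arm, as the interface text tells. Its arguments: {"type":"object","properties":{"moves":{"type":"array","items":{"type":"array"}},"force":{"type":"number"}},"required":["moves"]}

```bash
ls; mkdir -p pics
python3 - <<'E'
from station import manip,get_image,calibration
import cv2,json
for n in("top","side"):
    im=get_image(n); cv2.imwrite(f"pics/{n}0.png",cv2.resize(im[:,:,::-1],(800,600),interpolation=cv2.INTER_CUBIC)); 
    cv2.imwrite(f"{n}_raw.png",im[:,:,::-1])
    print(n,calibration(n))
s=manip.sense();print(s)
E
```

```text
pics
top {'vfov': 56.7288822825614, 'cx': 258.9110091093093, 'cy': 193.03139998483726, 'camera_from_world': array([[ 9.70007514e-04, -9.99997951e-01, -1.77709509e-03,
         9.31517798e+01],
       [ 9.94989905e-01,  7.87488937e-04,  9.99723434e-02,
        -4.36943583e+02],
       [-9.99707391e-02, -1.86516559e-03,  9.94988629e-01,
        -1.31188566e+03],
       [ 0.00000000e+00,  0.00000000e+00,  0.00000000e+00,
         1.00000000e+00]])}
side {'vfov': 50.48564685765894, 'cx': 253.43281594610292, 'cy': 191.3964753404468, 'camera_from_world': array([[-9.92514038e-01, -1.20968953e-01, -1.68046735e-02,
         4.47075177e+02],
       [ 5.34013104e-02, -5.53592263e-01,  8.31073948e-01,
        -1.13107311e+02],
       [-1.09837083e-01,  8.23955168e-01,  5.55907993e-01,
        -1.22049198e+03],
       [ 0.00000000e+00,  0.00000000e+00,  0.00000000e+00,
         1.00000000e+00]])}
{'t': 0.1, 'q': array([-1.27901446e+00,  2.38737819e-01, -1.41476765e-02,  1.31922072e+00,
       -4.81378070e-06,  1.57079878e+00]), 'qd': array([-0.00056268, -0.00190975,  0.00212531,  0.00095733,  0.00151087,
        0.00156767]), 'tau': array([-3.58016459e-04, -5.39717460e+01,  3.47000527e+01,  1.33396592e-02,
       -7.05801583e-06,  3.51691689e-06]), 'tcp_pos': array([ 150.8982537 , -502.40652223,  192.34169327]), 'tcp_rot': array([-3.14028277e+00,  4.81699322e-06,  2.91779413e-01]), 'contact_force': array([-0.33294033, -1.35054576, -1.08625671]), 'ft_torque': array([-0.01622163,  0.00290499,  0.00990793]), 'gripper_force': 0.0, 'grip_width': 85.52776335872788}
```

View pics/top0.png

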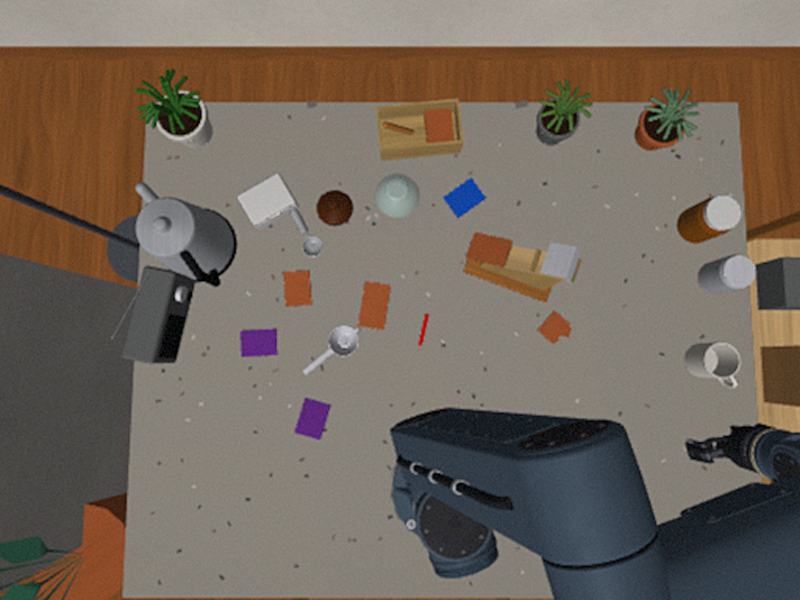

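View pics/side0.png

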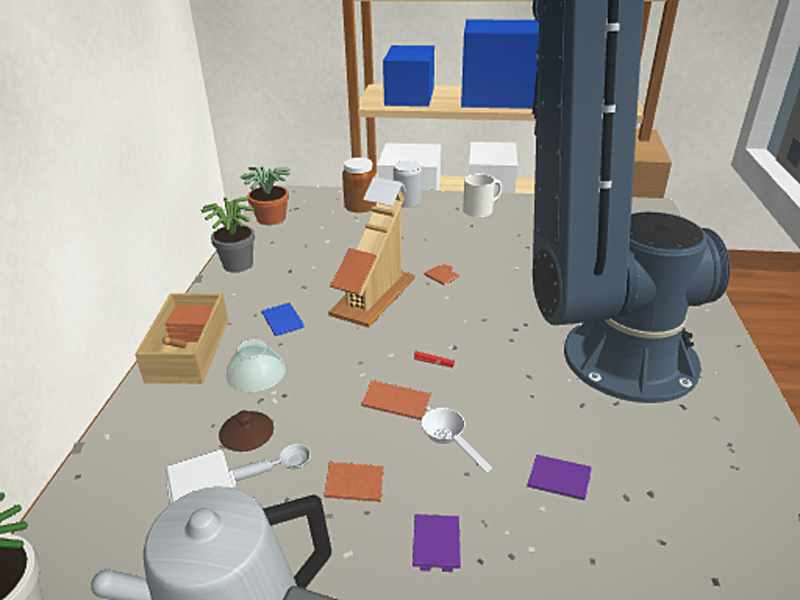

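The top view shows the long tile at about (375,305), the short tile at (298,288) and the house from (488,250) at the eaves to (560,262) at the hood. The side view shows the long tile at (397,400), the short tile at (354,481) and the house at (370,240). I'll zoom in on these for the corners and the head ends.

Run:
```python
import cv2,numpy as np
t=cv2.imread('top_raw.png');s=cv2.imread('side_raw.png')
def c(im,x0,y0,w,h,W,H):return cv2.resize(im[y0:y0+h,x0:x0+w],(W,H),interpolation=cv2.INTER_CUBIC)
# top tiles: x172-260,y165-215 ; side tiles: x200-285,y238-328
a=c(t,172,165,80,55,400,275); b=c(t,290,142,88,60,400,273)
d=c(s,200,235,80,90,400,450)
e=c(s,205,105,65,105,240,388) if 0 else c(s,205,108,66,101,400,612)
L=np.zeros((600,800,3),np.uint8);L[:275,:400]=a;L[:273,400:]=b
d2=c(s,200,235,80,64,400,320);L[280:600,:400]=d2
d3=c(s,205,108,66,53,400,320);L[280:600,400:]=d3
cv2.imwrite('pics/crop1.png',L)
M=np.zeros((600,800,3),np.uint8)
M[:300,:400]=c(s,205,160,66,50,400,300);M[:300,400:]=c(s,200,285,80,60,400,300)
M[300:,:400]=c(t,340,195,40,30,400,300)
cv2.imwrite('pics/crop2.png',M)
```

```text
(no output)
```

View pics/crop1.png

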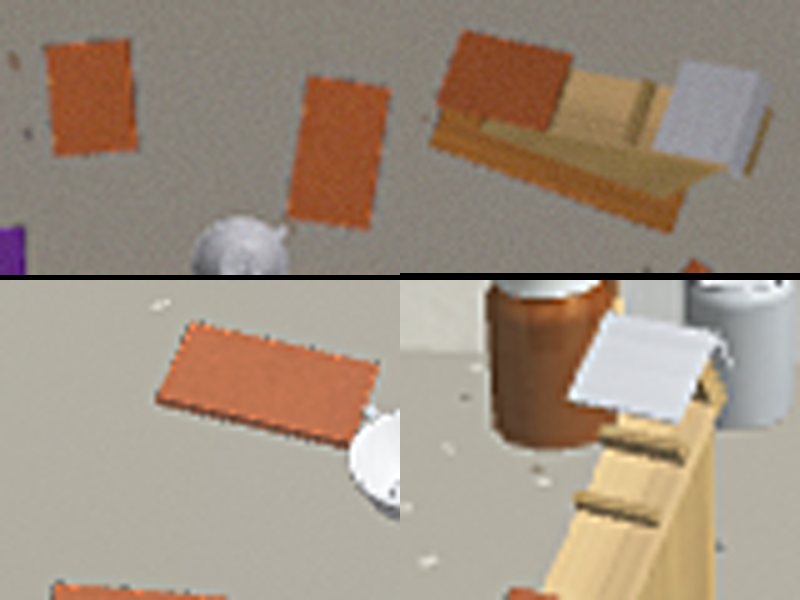

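View pics/crop2.png

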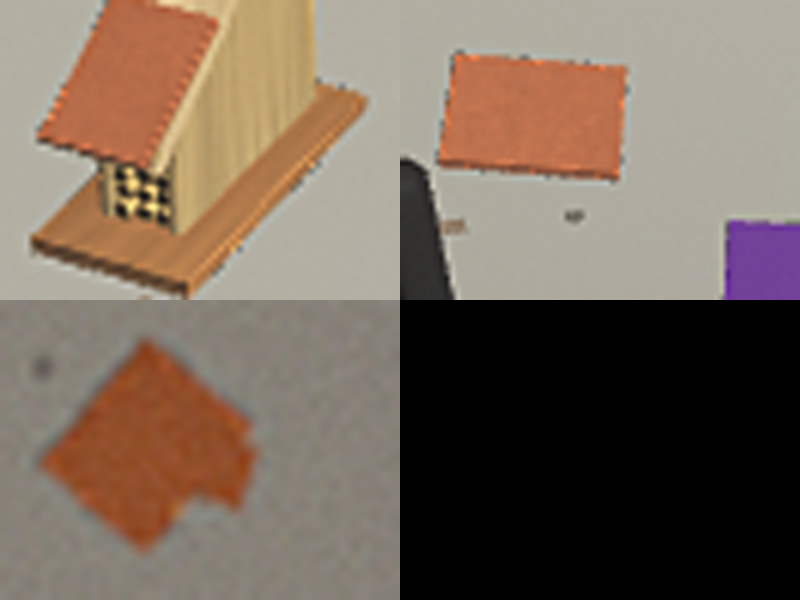

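```bash
cat > h.py <<'E'
import numpy as np,cv2
from station import calibration
from scipy.spatial.transform import Rotation as Ro
cal={n:calibration(n) for n in("top","side")}
def proj(n,P):
    c=cal[n];P=np.atleast_2d(P);p=P@c["camera_from_world"][:3,:3].T+c["camera_from_world"][:3,3]
    f=192/np.tan(np.radians(c["vfov"]/2));return np.c_[c["cx"]+f*p[:,0]/-p[:,2],c["cy"]+f*-p[:,1]/-p[:,2]]
def tileR(yaw,pitch): return Ro.from_euler('z',yaw).as_matrix()@Ro.from_euler('y',-pitch).as_matrix()
def box(L,W,T): return np.array([[a*L/2,b*W/2,c*T/2] for a in(-1,1) for b in(-1,1) for c in(-1,1)])
def nibs(L): return np.array([[L/2-o,s*(15+d),z] for o in(0,8) for s in(-1,1) for d in(-7,7) for z in(-3.5,-10.5)])
def orange(im):
    b,g,r=[im[...,i].astype(int) for i in range(3)];return ((r>1.55*g)&(r>1.8*b)&(r>60)).astype(np.uint8)
E
cat > fit.py <<'E'
from h import *
from scipy.optimize import minimize
im={n:cv2.imread(n+'_raw.png') for n in cal}
S=8
def run(L,pitch,pos,boxes,guess,excl=None):
    tgt={}
    for n,(x,y,w,h) in boxes.items():
        m=cv2.resize(orange(im[n])[y:y+h,x:x+w].astype(np.float32),(w*S,h*S),interpolation=cv2.INTER_LINEAR)>.5
        tgt[n]=m
    for head in(0,np.pi):
        def cost(p):
            c=0
            for n,(x,y,w,h) in boxes.items():
                C=box(L,64,7)@tileR(p[2]+head,np.radians(pitch)).T+[p[0],p[1],7.3]
                u=(proj(n,C)-[x,y]+.5)*S
                hull=cv2.convexHull(u.astype(np.float32))
                r=np.zeros((h*S,w*S),np.uint8);cv2.fillConvexPoly(r,np.round(hull*16).astype(np.int32),1,shift=4)
                d=(r>0)!=tgt[n]
                if excl and n in excl: ex=excl[n];d[max(0,(ex[1]-y)*S):,max(0,(ex[0]-x)*S):]=0
                c+=d.sum()/S/S
            return c
        best=min((minimize(cost,[guess[0]+a,guess[1]+b,guess[2]],method='Nelder-Mead',options=dict(initial_simplex=[[guess[0]+a,guess[1]+b,guess[2]],[guess[0]+a+6,guess[1]+b,guess[2]],[guess[0]+a,guess[1]+b+6,guess[2]],[guess[0]+a,guess[1]+b,guess[2]+.1]],xatol=.02,fatol=.02)) for a in(-4,4) for b in(-4,4)),key=lambda r:r.fun)
        print(L,'head',head,best.x.round(3),round(best.fun,2),flush=True)
def world(n,u,z):
    from scipy.optimize import fsolve
    return fsolve(lambda p:proj(n,[p[0],p[1],z])[0]-u,[500,0])
gl=world("top",[375/1.5625,305/1.5625],7);gs=world("top",[298/1.5625,288/1.5625],7);print(gl,gs)
ang=lambda a,b:0
for bx in({"top":(225,173,32,44),"side":(226,238,56,38)},{"side":(226,238,56,38)},{"top":(225,173,32,44)}):
    run(110,3.9,gl,bx,[*gl,-.1],{"side":(265,252)})
for bx in({"top":(175,165,32,38),"side":(203,290,50,34)},{"side":(203,290,50,34)},{"top":(175,165,32,38)}):
    run(85,5.2,gs,bx,[*gs,.05])
E
python3 fit.py; python3 -c "
from h import *
im=cv2.imread('side_raw.png')
# dark nib/shadow view: brightness along the four tile ends
"
```

```text
[430.04674604 165.2511626 ] [471.46405305 352.98032408]
110 head 0 [ 4.29826e+02  1.68625e+02 -1.52000e-01] 109.14
110 head 3.141592653589793 [ 4.31367e+02  1.67350e+02 -1.97000e-01] 135.88
110 head 0 [ 4.29803e+02  1.67720e+02 -1.64000e-01] 63.41
110 head 3.141592653589793 [ 4.31547e+02  1.66465e+02 -2.77000e-01] 72.97
110 head 0 [ 4.30596e+02  1.68641e+02 -1.52000e-01] 45.22
110 head 3.141592653589793 [ 4.31046e+02  1.68481e+02 -1.45000e-01] 43.0
85 head 0 [4.72258e+02 3.55397e+02 9.80000e-02] 93.64
85 head 3.141592653589793 [4.72718e+02 3.55295e+02 4.70000e-02] 111.42
85 head 0 [4.72529e+02 3.54508e+02 1.00000e-01] 57.06
85 head 3.141592653589793 [4.72717e+02 3.54765e+02 2.20000e-02] 74.84
85 head 0 [4.72642e+02 3.56303e+02 7.50000e-02] 32.83
85 head 3.141592653589793 [4.72909e+02 3.56165e+02 1.08000e-01] 29.22
```

```bash
cat > house.py <<'E'
from h import *
from scipy.optimize import least_squares
T=lambda u,v:np.array([290+(u-400)/4.545-.5,142+v/4.545-.5])
A=lambda u,v:np.array([205+(u-400)/6.06-.5,108+(v-280)/6.04-.5])
B=lambda u,v:np.array([205+u/6.06-.5,160+v/6.0-.5])
# order: eaves tail(+y side house left),...  house y (left when looking up slope toward -y world) = +x world
obs={"top":dict(eTL=T(463,30),eHL=T(573,53),eHR=T(548,131),eTR=T(438,107),hL=T(686,60),hR=T(655,150)),
"side":dict(eTL=B(38,140),eTR=B(150,166),eHR=B(218,18),eHL=A(508,590),hL=A(568,396),hR=A(682,420))}
def pts(p):
    R=tileR(p[3],np.radians(35));O=p[:3]
    hp=lambda x,y,z:O+R@np.array([x,y,z])
    Re=tileR(p[3],np.radians(28.85));E=hp(-197,0,p[4])
    ep=lambda x,y:E+Re@np.array([x,y,0])
    return dict(eTL=ep(0,32),eTR=ep(0,-32),eHL=ep(95,32),eHR=ep(95,-32),hL=hp(0,34,3),hR=hp(0,-34,3))
def res(p,ns=("top","side")):
    q=pts(p);return np.concatenate([proj(n,q[k])[0]-obs[n][k] for n in ns for k in q]+[[(p[4]+14)*.2]])
if __name__=="__main__":
    for ns in(("top","side"),("top",),("side",)):
        s=least_squares(res,[480,-80,200,-1.8,-14],args=(ns,),x_scale=[10,10,10,.1,5],loss='soft_l1')
        print(ns,s.x.round(3),s.cost,'\n',res(s.x,ns)[:-1].reshape(-1,2).round(1).tolist())
E
python3 house.py
```

```text
('top', 'side') [ 510.509 -200.142  212.05    -1.917  -14.648] 1.6537020801180757 
 [[0.0, 0.3], [-0.3, -0.2], [0.1, 0.2], [-0.4, 0.2], [0.1, -0.1], [0.3, -0.4], [0.3, -0.3], [-0.6, 0.1], [1.2, -0.5], [0.3, -0.1], [-0.2, 0.4], [-0.5, 0.2]]
('top',) [ 511.267 -201.495  206.208   -1.919  -13.856] 0.334052037388864 
 [[0.2, 0.3], [-0.2, -0.3], [0.1, 0.3], [-0.4, 0.1], [0.1, 0.0], [0.2, -0.4]]
('side',) [ 508.086 -185.705  219.827   -1.908  -13.007] 0.9838763308330509 
 [[0.1, 0.1], [-0.5, 0.5], [0.9, -0.6], [0.4, -0.1], [-0.3, 0.2], [-0.4, -0.1]]
```

```bash
cat >> h.py <<'E'
import json,os
def load():
    if os.path.exists('cmd.json'):
        d=json.load(open('cmd.json'));return np.array(d[0]),np.array(d[1])
    return np.array([151.015,-502.762,192.876]),Ro.from_euler('xyz',[np.pi,0,.2918]).as_matrix()
def commit(sh,rv):   # shift in m, rotvec deg just executed
    p,R=load();p=p+np.array(sh)*1000;R=Ro.from_rotvec(np.radians(rv)).as_matrix()@R
    json.dump([p.tolist(),R.tolist()],open('cmd.json','w'))
def delta(P,R):
    p,R0=load();print('shift m',((np.array(P)-p)/1000).round(4).tolist(),'rot',np.degrees(Ro.from_matrix(R@R0.T).as_rotvec()).round(2).tolist())
FL=np.diag([1,-1,-1.])
def toolR(yaw,pitchdeg): return tileR(yaw,np.radians(pitchdeg))@FL
def st():
    from station import manip
    s=manip.sense();p,R=load()
    print('t',round(s['t'],2),'tcp',s['tcp_pos'].round(2),'cmd',p.round(2),'roterr',np.degrees((Ro.from_euler('xyz',s['tcp_rot'])*Ro.from_matrix(R).inv()).as_rotvec()).round(2),'F',s['contact_force'].round(2),'T',s['ft_torque'].round(2),'w',round(s['grip_width'],2),'gf',round(s['gripper_force'],1),'q',s['q'].round(2));return s
E
python3 - <<'E'
from h import *
st();R=toolR(-.153,3.9)
delta([430,168.4,90],R);delta([430,168.4,30],R)
E
```

```text
t 0.1 tcp [ 150.9  -502.41  192.34] cmd [ 151.01 -502.76  192.88] roterr [ 0.07  0.02 -0.  ] F [-0.33 -1.35 -1.09] T [-0.02  0.    0.01] w 85.53 gf 0.0 q [-1.28  0.24 -0.01  1.32 -0.    1.57]
shift m [0.279, 0.6712, -0.1029] rot [0.27, -3.92, -25.48]
shift m [0.279, 0.6712, -0.1629] rot [0.27, -3.92, -25.48]
```

Request:
arm_command(
  moves=[
    [0.078,[0.03,0.06,0.0],[0,0,0]],
    [0.078,[0.05,0.12,0],[0,0,-2]],
    [0.078,[0.075,0.177,0],[0,0,-5]],
    [0.078,[0.1,0.235,0],[0,0,-8]],
    [0.078,[0.125,0.293,0],[0,0,-11]],
    [0.078,[0.15,0.35,0],[0,0,-14]],
    [0.078,[0.174,0.408,0],[0,0,-17]],
    [0.078,[0.198,0.466,0],[0,0,-20]],
    [0.078,[0.222,0.524,0],[0,0,-23]],
    [0.078,[0.246,0.582,0],[0.27,-3.92,-25.48]],
  ],
  force=30,
)

```text
t: 1.35
tcp_pos: [381.7, -16.4, 192.4]
tcp_rot: [-3.094, -0.067, -0.085]
contact_force: [-1.0, -0.3, -0.6]
grip_width: 78.1
gripper_force: 0.0
```

Request:
arm_command(
  moves=[
    [0.078,[0.02,0.05,-0.02],[0,0,0]],
    [0.078,[0.033,0.089,-0.07],[0,0,0]],
    [0.078,[0.033,0.089,-0.11],[0,0,0]],
    [0.078,[0.033,0.089,-0.14],[0,0,0]],
    [0.078,[0.033,0.089,-0.16],[0,0,0]],
    [0.078,[0.033,0.089,-0.16],[0,0,0]],
    [0.078,[0.033,0.089,-0.16],[0,0,0]],
  ],
)

```text
t: 2.22
tcp_pos: [411.8, 17.4, 33.8]
tcp_rot: [-3.055, -0.066, -0.03]
contact_force: [0.0, -0.6, 0.3]
grip_width: 77.6
gripper_force: 0.0
```

Run:
```python
from h import *
commit([0.246,0.582,0],[0.27,-3.92,-25.48]);commit([0.033,0.089,-0.16],[0,0,0])
st()
from station import get_image
im=get_image("side")[:,:,::-1];cv2.imwrite('side1.png',im);t=get_image("top")[:,:,::-1]
cv2.imwrite('pics/g1.png',np.hstack([cv2.resize(im[190:310,200:320],(400,400),interpolation=2),cv2.resize(t[150:230,200:280],(400,400),interpolation=2)]))
```

```text
t 2.23 tcp [411.79  17.35  33.84] cmd [430.02 168.24  32.88] roterr [ 4.96 -0.34  7.4 ] F [ 0.05 -0.65  0.25] T [-0.07  0.02  0.01] w 77.62 gf 0.0 q [-0.03  0.12 -0.62  0.77  0.09  3.14]
```

View pics/g1.png

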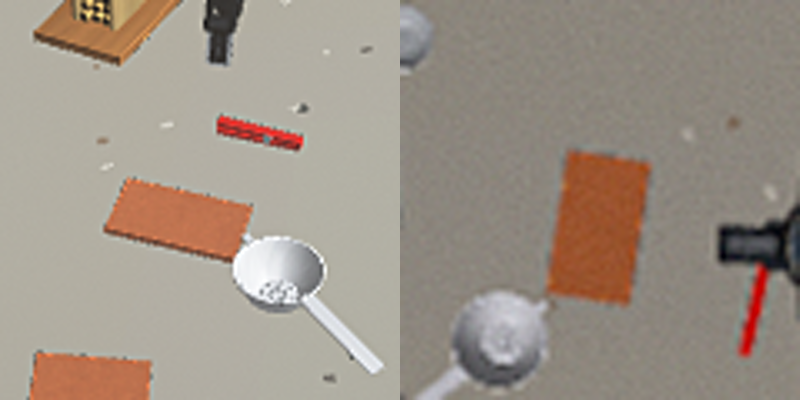

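The tile is still untouched, at about (600,225) in the right half. The wrist stopped at its roll limit near the peg, so I'll use the half-turned grasp instead.

Request:
arm_command(
  moves=[
    [0.078,[0,0,0.05],[0,0,10]],
    [0.078,[0,0.03,0.08],[0,0,20]],
    [0.078,[0.01,0.08,0.08],[0,0,30]],
    [0.078,[0.018,0.13,0.08],[0,0,40]],
    [0.078,[0.018,0.15,0.08],[0,0,50]],
    [0.078,[0.018,0.15,0.08],[0,0,60]],
    [0.078,[0.018,0.15,0.08],[0,0,70]],
    [0.078,[0.018,0.15,0.08],[0,0,80]],
    [0.078,[0.018,0.15,0.08],[0,0,90]],
    [0.078,[0.018,0.15,0.08],[0,0,90]],
  ],
)

```text
t: 3.58
tcp_pos: [430.0, 167.7, 113.9]
tcp_rot: [-3.056, -0.066, 1.54]
contact_force: [-0.5, -0.2, -0.7]
grip_width: 78.0
gripper_force: 0.0
```

```bash
cat >> h.py <<'E'
def reset():
    from station import manip
    s=manip.sense();json.dump([s['tcp_pos'].tolist(),Ro.from_euler('xyz',s['tcp_rot']).as_matrix().tolist()],open('cmd.json','w'))
HT=np.diag([-1,-1,1.])
E
python3 - <<'E'
from h import *
reset();st();delta([430,168.4,40],toolR(-.153,3.9)@HT)
E
```

```text
t 3.58 tcp [430.04 167.67 113.88] cmd [430.04 167.67 113.88] roterr [0. 0. 0.] F [-0.46 -0.23 -0.68] T [-0.04 -0.05  0.04] w 77.97 gf 0.0 q [ 0.3   0.22 -0.25  1.16  0.09  1.9 ]
shift m [-0.0, 0.0007, -0.0739] rot [-3.01, -9.48, 82.8]
```

Request:
arm_command(
  moves=[
    [0.078,[0,0,-0.01],[-0.36,-1.1,10]],
    [0.078,[0,0,-0.02],[-0.73,-2.3,20]],
    [0.078,[0,0,-0.03],[-1.1,-3.4,30]],
    [0.078,[0,0,-0.04],[-1.45,-4.6,40]],
    [0.078,[0,0,-0.05],[-1.8,-5.7,50]],
    [0.078,[0,0.0007,-0.06],[-2.2,-6.9,60]],
    [0.078,[0,0.0007,-0.074],[-2.54,-8,70]],
    [0.078,[0,0.0007,-0.084],[-3.01,-9.48,80]],
    [0.078,[0,0.0007,-0.09],[-3.01,-9.48,82.8]],
    [0.078,[0,0.0007,-0.09],[-3.01,-9.48,82.8]],
  ],
)

```text
t: 4.82
tcp_pos: [429.2, 168.0, 23.4]
tcp_rot: [-3.141, 0.069, 2.985]
contact_force: [0.2, -0.4, 0.3]
grip_width: 78.0
gripper_force: 0.0
```

Run:
```python
from h import *
commit([0,.0007,-.09],[-3.01,-9.48,82.8]);st();delta([430,168.4,10],toolR(-.153,3.9)@HT)
```

```text
t 4.83 tcp [429.19 168.04  23.37] cmd [430.04 168.37  23.88] roterr [-0.05 -0.03 -0.18] F [ 0.2  -0.41  0.28] T [-0.01  0.15 -0.01] w 77.96 gf 0.0 q [ 0.4   0.22 -0.52  0.78 -0.04  0.56]
shift m [-0.0, 0.0, -0.0139] rot [-0.0, -0.0, 0.0]
```

Request:
arm_command(
  moves=[
    [0.074,[0.0008,0.0003,-0.008],[0,0,0]],
    [0.074,[0.0008,0.0003,-0.013],[0,0,0]],
    [0.074,[0.0008,0.0003,-0.016],[0,0,0]],
    [0.074,[0.0008,0.0003,-0.017],[0,0,0]],
  ],
)

```text
t: 5.32
tcp_pos: [430.0, 168.3, 5.8]
tcp_rot: [-3.14, 0.068, 2.989]
contact_force: [0.2, -0.8, -0.5]
grip_width: 74.2
gripper_force: 0.0
```

Request:
arm_command(
  moves=[
    [0.074,[0,0,-0.002],[0,0,0]],
    [0.074,[0,0,-0.003],[0,0,0]],
    [0.074,[0,0,-0.003],[0,0,0]],
  ],
)

```text
t: 5.7
tcp_pos: [430.1, 168.4, 3.1]
tcp_rot: [-3.14, 0.068, 2.989]
contact_force: [0.2, 0.2, 0.3]
grip_width: 73.7
gripper_force: 0.0
```

Request:
arm_command(
  moves=[
    [0.074,[0,0,-0.001],[0,0,0]],
    [0.074,[0,0,-0.002],[0,0,0]],
    [0.074,[0,0,-0.002],[0,0,0]],
  ],
)

```text
t: 6.08
tcp_pos: [430.1, 168.4, 1.0]
tcp_rot: [-3.14, 0.068, 2.989]
contact_force: [-0.1, -0.3, -0.6]
grip_width: 74.1
gripper_force: 0.0
```

Request:
arm_command(
  moves=[
    [0.074,[0,0,-0.001],[0,0,0]],
    [0.074,[0,0,-0.002],[0,0,0]],
    [0.074,[0,0,-0.002],[0,0,0]],
  ],
)

```text
t: 6.45
tcp_pos: [430.1, 168.4, -1.0]
tcp_rot: [-3.14, 0.068, 2.99]
contact_force: [0.2, 0.3, -0.4]
grip_width: 73.9
gripper_force: 0.0
```

Request:
arm_command(
  moves=[
    [0.074,[0,0,-0.001],[0,0,0]],
    [0.074,[0,0,-0.002],[0,0,0]],
    [0.074,[0,0,-0.002],[0,0,0]],
  ],
)

```text
t: 6.82
tcp_pos: [430.1, 168.4, -3.0]
tcp_rot: [-3.14, 0.068, 2.989]
contact_force: [-0.4, -0.1, -0.2]
grip_width: 74.0
gripper_force: 0.0
```

Request:
arm_command(
  moves=[
    [0.074,[0,0,-0.001],[0,0,0]],
    [0.074,[0,0,-0.002],[0,0,0]],
    [0.074,[0,0,-0.002],[0,0,0]],
  ],
)

```text
t: 7.2
tcp_pos: [430.1, 168.4, -5.0]
tcp_rot: [-3.14, 0.068, 2.989]
contact_force: [-0.1, 0.1, 0.1]
grip_width: 73.8
gripper_force: 0.0
```

Request:
arm_command(
  moves=[
    [0.074,[0,0,-0.001],[0,0,0]],
    [0.074,[0,0,-0.002],[0,0,0]],
    [0.074,[0,0,-0.002],[0,0,0]],
  ],
)

```text
t: 7.58
tcp_pos: [430.1, 168.4, -7.0]
tcp_rot: [-3.14, 0.068, 2.99]
contact_force: [0.4, -0.7, -0.2]
grip_width: 74.0
gripper_force: 0.0
```

Request:
arm_command(
  moves=[
    [0.074,[0,0,-0.001],[0,0,0]],
    [0.074,[0,0,-0.0015],[0,0,0]],
    [0.074,[0,0,-0.0015],[0,0,0]],
  ],
)

```text
t: 7.95
tcp_pos: [430.1, 168.4, -8.5]
tcp_rot: [-3.14, 0.068, 2.989]
contact_force: [0.2, -0.9, 0.1]
grip_width: 73.9
gripper_force: 0.0
```

Request:
arm_command(
  moves=[
    [0.074,[0,0,-0.001],[0,0,0]],
    [0.074,[0,0,-0.0015],[0,0,0]],
    [0.074,[0,0,-0.0015],[0,0,0]],
  ],
)

```text
t: 8.32
tcp_pos: [430.2, 168.4, -9.9]
tcp_rot: [-3.14, 0.068, 2.989]
contact_force: [0.4, 0.3, 0.4]
grip_width: 73.8
gripper_force: 0.0
```

Request:
arm_command(
  moves=[
    [0.074,[0,0,0.0045],[0,0,0]],
    [0.068,[0,0,0.0045],[0,0,0]],
    [0.06,[0,0,0.0045],[0,0,0]],
    [0.058,[0,0,0.0045],[0,0,0]],
    [0.058,[0,0,0.0045],[0,0,0]],
    [0.058,[0,0,0.0045],[0,0,0]],
  ],
  force=40,
)

```text
t: 9.07
tcp_pos: [430.1, 168.4, -5.5]
tcp_rot: [-3.14, 0.068, 2.989]
contact_force: [0.2, -0.1, 0.3]
grip_width: 58.2
gripper_force: 0.0
```

Run:
```python
from h import *
from station import get_image
st()
im=get_image("side")[:,:,::-1];t=get_image("top")[:,:,::-1]
cv2.imwrite('pics/g2.png',np.hstack([cv2.resize(im[190:310,200:320],(400,400),interpolation=2),cv2.resize(t[150:230,200:280],(400,400),interpolation=2)]))
print(proj('side',[430,168,-5]),proj('top',[430,168,-5]))
```

```text
t 9.07 tcp [430.14 168.4   -5.45] cmd [430.04 168.37  23.88] roterr [-0.09 -0.01  0.05] F [ 0.24 -0.06  0.31] T [-0.    0.07  0.  ] w 58.22 gf 0.0 q [ 0.4   0.25 -0.56  0.7  -0.04  0.55]
[[253.45273707 258.77328513]] [[239.45287428 195.50621942]]
```

View pics/g2.png

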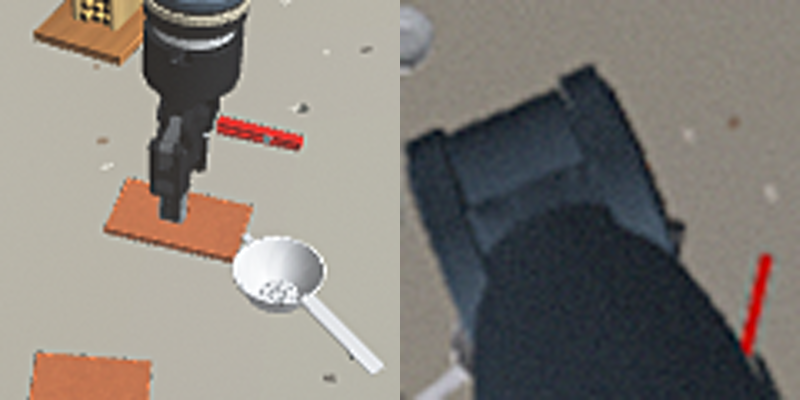

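Run:
```python
from h import *
for z in(0,5,10,15,20): print(z,proj('side',[435,198,z]).round(1),proj('side',[435,210,z]).round(1))
```

```text
0 [[250.3 264.9]] [[249.7 268. ]]
5 [[250.2 263.6]] [[249.6 266.7]]
10 [[250.2 262.2]] [[249.6 265.3]]
15 [[250.1 260.8]] [[249.6 264. ]]
20 [[250.1 259.5]] [[249.5 262.6]]
```

The near finger's tip, at (172,220) in the left half, is well above the tile. The pads sit farther back than I assumed, so I'll open and feel my way lower.

Request:
arm_command(
  moves=[
    [0.076,[0,0,0.002],[0,0,0]],
    [0.076,[0,0,0],[0,0,0]],
    [0.076,[0,0,-0.003],[0,0,0]],
    [0.076,[0,0,-0.006],[0,0,0]],
    [0.076,[0,0,-0.007],[0,0,0]],
    [0.076,[0,0,-0.007],[0,0,0]],
  ],
)

```text
t: 9.93
tcp_pos: [430.1, 168.4, -12.6]
tcp_rot: [-3.14, 0.068, 2.99]
contact_force: [-0.8, 0.0, 0.2]
grip_width: 76.1
gripper_force: 0.0
```

Request:
arm_command(
  moves=[
    [0.076,[0,0,-0.002],[0,0,0]],
    [0.076,[0,0,-0.002],[0,0,0]],
  ],
)

```text
t: 10.18
tcp_pos: [430.1, 168.4, -14.5]
tcp_rot: [-3.14, 0.068, 2.989]
contact_force: [0.1, 0.2, 0.4]
grip_width: 76.2
gripper_force: 0.0
```

Request:
arm_command(
  moves=[
    [0.076,[0,0,-0.002],[0,0,0]],
    [0.076,[0,0,-0.002],[0,0,0]],
  ],
)

```text
t: 10.42
tcp_pos: [430.1, 168.4, -16.5]
tcp_rot: [-3.14, 0.068, 2.989]
contact_force: [0.2, -0.2, -1.5]
grip_width: 75.9
gripper_force: 0.0
```

Request:
arm_command(
  moves=[
    [0.076,[0,0,-0.002],[0,0,0]],
    [0.076,[0,0,-0.002],[0,0,0]],
  ],
)

```text
t: 10.68
tcp_pos: [430.1, 168.4, -18.6]
tcp_rot: [-3.14, 0.068, 2.989]
contact_force: [0.1, -0.2, -0.8]
grip_width: 76.1
gripper_force: 0.0
```

Request:
arm_command(
  moves=[
    [0.076,[0,0,-0.002],[0,0,0]],
    [0.076,[0,0,-0.002],[0,0,0]],
  ],
)

```text
t: 10.92
tcp_pos: [430.1, 168.4, -20.6]
tcp_rot: [-3.14, 0.068, 2.989]
contact_force: [0.1, 0.7, 1.2]
grip_width: 75.8
gripper_force: 0.0
```

Run:
```python
from h import *
from station import get_image
st()
im=get_image("side")[:,:,::-1]
cv2.imwrite('pics/g3.png',cv2.resize(im[215:285,210:300],(720,560),interpolation=2))
```

```text
t 10.93 tcp [430.06 168.38 -20.56] cmd [430.04 168.37  23.88] roterr [-0.09 -0.    0.05] F [0.09 0.66 1.16] T [0.03 0.03 0.04] w 75.78 gf 0.0 q [ 0.4   0.28 -0.58  0.66 -0.04  0.55]
```

View pics/g3.png

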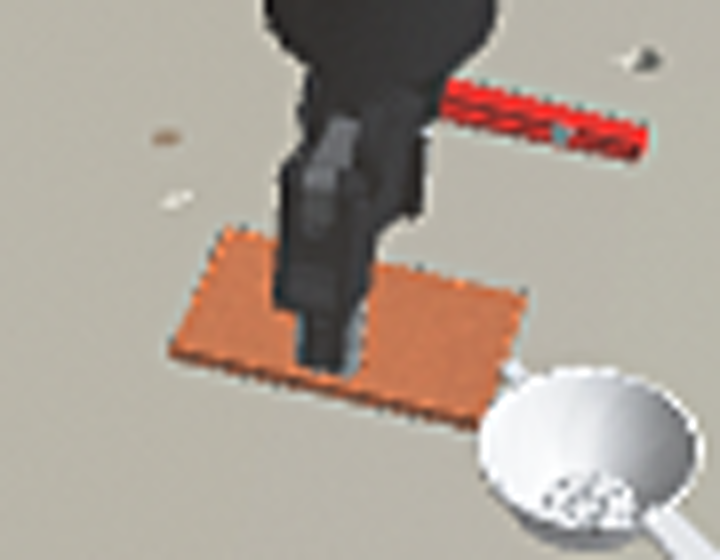

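The tip, at about (335,372), still appears above the tile and inside its near edge. I'll keep lowering in small steps until I feel contact.

Request:
arm_command(
  moves=[
    [0.076,[0,0,-0.002],[0,0,0]],
    [0.076,[0,0,-0.002],[0,0,0]],
  ],
)

```text
t: 11.22
tcp_pos: [430.1, 168.4, -22.6]
tcp_rot: [-3.14, 0.068, 2.989]
contact_force: [0.2, -0.6, -0.0]
grip_width: 76.1
gripper_force: 0.0
```

Request:
arm_command(
  moves=[
    [0.076,[0,0,-0.002],[0,0,0]],
    [0.076,[0,0,-0.002],[0,0,0]],
  ],
)

```text
t: 11.48
tcp_pos: [430.0, 168.4, -24.6]
tcp_rot: [-3.14, 0.068, 2.989]
contact_force: [0.1, -0.7, -0.1]
grip_width: 75.9
gripper_force: 0.0
```

Request:
arm_command(
  moves=[
    [0.076,[0,0,-0.002],[0,0,0]],
    [0.076,[0,0,-0.002],[0,0,0]],
  ],
)

```text
t: 11.72
tcp_pos: [430.0, 168.4, -26.6]
tcp_rot: [-3.14, 0.068, 2.99]
contact_force: [0.0, -0.2, 0.2]
grip_width: 76.0
gripper_force: 0.0
```

Request:
arm_command(
  moves=[
    [0.076,[0,0,-0.002],[0,0,0]],
    [0.076,[0,0,-0.002],[0,0,0]],
  ],
)

```text
t: 11.98
tcp_pos: [430.1, 168.4, -28.6]
tcp_rot: [-3.14, 0.068, 2.989]
contact_force: [1.0, -0.0, 0.5]
grip_width: 76.2
gripper_force: 0.0
```

Request:
arm_command(
  moves=[
    [0.076,[0,0,-0.002],[0,0,0]],
    [0.076,[0,0,-0.002],[0,0,0]],
  ],
)

```text
t: 12.22
tcp_pos: [430.0, 168.3, -30.6]
tcp_rot: [-3.14, 0.068, 2.989]
contact_force: [0.4, -0.5, 0.1]
grip_width: 76.0
gripper_force: 0.0
```

Request:
arm_command(
  moves=[
    [0.076,[0,0,-0.002],[0,0,0]],
    [0.076,[0,0,-0.002],[0,0,0]],
  ],
)

```text
t: 12.48
tcp_pos: [430.1, 168.4, -32.6]
tcp_rot: [-3.14, 0.068, 2.99]
contact_force: [-0.2, 0.0, 0.2]
grip_width: 76.1
gripper_force: 0.0
```

Run:
```python
from h import *
from station import get_image
st()
im=get_image("side")[:,:,::-1]
cv2.imwrite('pics/g4.png',cv2.resize(im[215:285,210:300],(720,560),interpolation=2))
```

```text
t 12.47 tcp [430.06 168.4  -32.56] cmd [430.04 168.37  23.88] roterr [-0.09 -0.    0.05] F [-0.24  0.04  0.23] T [0.02 0.   0.04] w 76.05 gf 0.0 q [ 0.4   0.29 -0.6   0.62 -0.04  0.55]
```

View pics/g4.png

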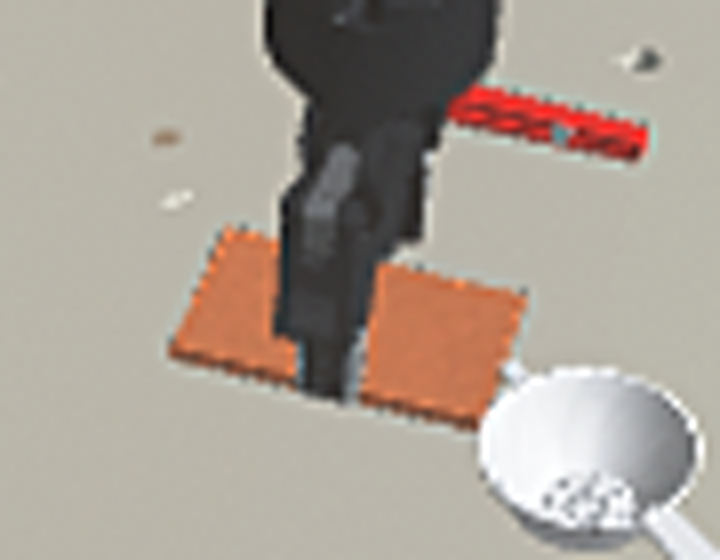

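The near finger now covers the tile's near edge, with its tip at about (330,400), so it is close to the sill.

Request:
arm_command(
  moves=[
    [0.076,[0,0,-0.002],[0,0,0]],
    [0.076,[0,0,-0.002],[0,0,0]],
  ],
)

```text
t: 12.78
tcp_pos: [430.0, 168.4, -34.6]
tcp_rot: [-3.14, 0.068, 2.99]
contact_force: [-0.8, 0.6, -0.5]
grip_width: 75.9
gripper_force: 0.0
```

Request:
arm_command(
  moves=[
    [0.07,[0,0,0],[0,0,0]],
    [0.064,[0,0,0],[0,0,0]],
    [0.06,[0,0,0],[0,0,0]],
    [0.058,[0,0,0],[0,0,0]],
    [0.058,[0,0,0],[0,0,0]],
  ],
  force=40,
)

```text
t: 13.4
tcp_pos: [430.7, 169.3, -33.2]
tcp_rot: [3.141, 0.069, 2.99]
contact_force: [-5.2, 3.0, 19.2]
grip_width: 57.9
gripper_force: 9.5
```

Request:
arm_command(
  moves=[
    [0.058,[0,0,0.006],[0,0,0]],
    [0.066,[0,0,0.006],[0,0,0]],
    [0.076,[0,0,0.006],[0,0,0]],
    [0.076,[0,0,0.0],[0,0,0]],
    [0.076,[0,0,-0.002],[0,0,0]],
    [0.076,[0,0,-0.002],[0,0,0]],
  ],
)

```text
t: 14.15
tcp_pos: [429.8, 168.3, -36.8]
tcp_rot: [-3.14, 0.068, 2.989]
contact_force: [-0.1, -0.6, 0.5]
grip_width: 76.1
gripper_force: 0.0
```

Run:
```python
from h import *
from station import get_image
st()
a=cv2.imread('side_raw.png');b=get_image("side")[:,:,::-1]
ma,mb=orange(a),orange(b)
for x in(234,238,242,266,270):
    print(x,[ (np.flatnonzero(m[238:276,x]).min()+238,np.flatnonzero(m[238:276,x]).max()+238) if m[238:276,x].any() else None for m in(ma,mb)])
```

```text
t 14.15 tcp [429.84 168.26 -36.84] cmd [430.04 168.37  23.88] roterr [-0.11  0.03  0.04] F [-0.09 -0.61  0.46] T [-0.01  0.04  0.03] w 76.14 gf 0.0 q [ 0.4   0.3  -0.6   0.61 -0.04  0.55]
234 [(np.int64(252), np.int64(259)), (np.int64(252), np.int64(258))]
238 [(np.int64(244), np.int64(259)), (np.int64(243), np.int64(260))]
242 [(np.int64(245), np.int64(260)), (np.int64(244), np.int64(260))]
266 [(np.int64(250), np.int64(266)), (np.int64(249), np.int64(266))]
270 [(np.int64(251), np.int64(265)), (np.int64(250), np.int64(265))]
```

Request:
arm_command(
  moves=[
    [0.076,[0,0,-0.002],[0,0,0]],
    [0.076,[0,0,-0.003],[0,0,0]],
    [0.076,[0,0,-0.003],[0,0,0]],
  ],
)

```text
t: 14.58
tcp_pos: [430.1, 168.4, -39.5]
tcp_rot: [-3.14, 0.068, 2.989]
contact_force: [0.6, -0.7, -0.3]
grip_width: 76.2
gripper_force: 0.0
```

Request:
arm_command(
  moves=[
    [0.076,[0,0,-0.002],[0,0,0]],
    [0.076,[0,0,-0.002],[0,0,0]],
  ],
)

```text
t: 14.82
tcp_pos: [430.1, 168.4, -41.6]
tcp_rot: [-3.14, 0.068, 2.989]
contact_force: [0.6, 0.1, -0.2]
grip_width: 75.9
gripper_force: 0.0
```

Request:
arm_command(
  moves=[
    [0.076,[0,0,-0.002],[0,0,0]],
    [0.076,[0,0,-0.002],[0,0,0]],
  ],
)

```text
t: 15.08
tcp_pos: [430.0, 168.4, -43.6]
tcp_rot: [-3.14, 0.068, 2.989]
contact_force: [0.1, 0.2, 0.1]
grip_width: 75.9
gripper_force: 0.0
```

Request:
arm_command(
  moves=[
    [0.07,[0,0,0.0006],[0,0,0]],
    [0.066,[0,0,0.0006],[0,0,0]],
    [0.06,[0,0,0.0006],[0,0,0]],
    [0.058,[0,0,0.0006],[0,0,0]],
    [0.058,[0,0,0.0006],[0,0,0]],
  ],
  force=40,
)

```text
t: 15.7
tcp_pos: [430.1, 168.4, -42.4]
tcp_rot: [-3.14, 0.069, 2.99]
contact_force: [-2.5, -1.4, 6.8]
grip_width: 62.8
gripper_force: 41.8
```

```bash
cat >> h.py <<'E'
HP=np.array([510.5,-200.1,212.05]);HY=-1.917
def roof(L,catch_x,catch_z,pitch,s,h,O,yaw=HY,y=0,dyaw=0,base=None):
    base=HP if base is None else base
    C=base+tileR(yaw,np.radians(35))@np.array([catch_x,y,catch_z]);Rt=tileR(yaw+dyaw,np.radians(pitch))
    c=C+Rt@np.array([-(L/2-8)+s,0,3.5+h]);R=Rt@FL@HT
    return c-R@np.array(O),R,c
OL=[-3.3,0,-49.6]
E
python3 - <<'E'
from h import *
reset();st()
P,R,c=roof(110,-30,-32,28.85,12,60,OL);print('tile c',c,'tcp',P);delta(P,R)
E
```

```text
t 15.7 tcp [430.13 168.41 -42.4 ] cmd [430.13 168.41 -42.4 ] roterr [-0.  0. -0.] F [-2.49 -1.43  6.8 ] T [-0.32  0.46 -0.  ] w 62.84 gf 41.8 q [ 0.4   0.31 -0.61  0.59 -0.04  0.55]
tile c [ 533.41015893 -136.58985217  207.36046106] tcp [ 526.26983155 -156.38383304  162.32420848]
shift m [0.0961, -0.3248, 0.2047] rot [-24.38, -14.59, -99.32]
```

Request:
arm_command(
  moves=[
    [0.058,[0,0,0.004],[0,0,0]],
    [0.058,[0,0,0.012],[0,0,0]],
    [0.058,[0,0,0.025],[0,0,0]],
    [0.058,[0,0,0.045],[0,0,0]],
    [0.058,[0,0,0.07],[0,0,0]],
    [0.058,[0,0,0.1],[0,0,0]],
    [0.058,[0,0,0.14],[0,0,0]],
    [0.058,[0,0,0.18],[0,0,0]],
    [0.058,[0,0,0.18],[0,0,0]],
    [0.058,[0,0,0.18],[0,0,0]],
  ],
)

```text
t: 16.95
tcp_pos: [429.9, 168.3, 137.2]
tcp_rot: [-3.14, 0.069, 2.989]
contact_force: [0.5, 0.0, -1.6]
grip_width: 62.5
gripper_force: 44.3
```

Request:
arm_command(
  moves=[
    [0.058,[0.0,0,0.06],[-2.44,-1.46,-9.93]],
    [0.058,[0.01,-0.03,0.09],[-4.88,-2.92,-19.86]],
    [0.058,[0.02,-0.06,0.09],[-7.31,-4.38,-29.8]],
    [0.058,[0.03,-0.1,0.09],[-9.75,-5.84,-39.73]],
    [0.058,[0.045,-0.15,0.09],[-12.19,-7.3,-49.66]],
    [0.058,[0.06,-0.2,0.09],[-14.63,-8.75,-59.6]],
    [0.058,[0.075,-0.25,0.09],[-17.07,-10.21,-69.5]],
    [0.058,[0.09,-0.29,0.09],[-19.5,-11.67,-79.46]],
    [0.058,[0.096,-0.32,0.09],[-21.94,-13.13,-89.4]],
    [0.058,[0.0961,-0.325,0.065],[-24.38,-14.59,-99.32]],
  ],
)

```text
t: 18.2
tcp_pos: [526.6, -158.4, 201.7]
tcp_rot: [3.139, 0.504, 1.215]
contact_force: [0.6, 0.6, -2.5]
grip_width: 62.7
gripper_force: 45.4
```

Request:
arm_command(
  moves=[
    [0.058,[0,0,0],[0,0,0]],
    [0.058,[0,0,0],[0,0,0]],
  ],
)

```text
t: 18.45
tcp_pos: [525.9, -156.3, 202.1]
tcp_rot: [-3.139, 0.503, 1.23]
contact_force: [-0.2, 0.1, -0.7]
grip_width: 62.7
gripper_force: 45.4
```

Run:
```python
from h import *
s=st();P,R,c=roof(110,-30,-32,28.85,12,60,OL)
print(P,'rot remaining',np.degrees((Ro.from_matrix(R)*Ro.from_euler('xyz',s['tcp_rot']).inv()).as_rotvec()).round(2))
Rm=Ro.from_euler('xyz',s['tcp_rot']).as_matrix()
Rt=Rm@(FL@HT).T; ct=s['tcp_pos']+Rm@np.array(OL);print('tile c',ct)
from station import get_image
for n in cal:
    im=get_image(n)[:,:,::-1];cv2.imwrite(n+'_l1.png',im)
    u=proj(n,box(110,64,7)@Rt.T+ct);h=cv2.convexHull(u.astype(np.float32)).reshape(-1,2);print(n,h.round(1).tolist())
m=cv2.imread('side_l1.png');t=cv2.imread('top_l1.png')
A=cv2.resize(m[90:220,190:290],(400,520),interpolation=2);B=cv2.resize(t[110:240,280:380],(400,520),interpolation=2)
for im,n,o in((A,'side',(190,90)),(B,'top',(280,110))):
    h=cv2.convexHull(((proj(n,box(110,64,7)@Rt.T+ct)-o+.5)*4).astype(np.float32)).astype(np.int32);cv2.polylines(im,[h],True,(0,255,0),1)
cv2.imwrite('pics/l1.png',np.hstack([A,B]))
```

```text
t 18.45 tcp [ 525.95 -156.26  202.07] cmd [430.13 168.41 -42.4 ] roterr [-24.39 -14.47 -99.06] F [-0.15  0.11 -0.67] T [ 0.55 -0.21 -0.06] w 62.74 gf 45.4 q [ 0.    0.39  0.12  1.48 -0.47  1.96]
[ 526.26983155 -156.38383304  162.32420848] rot remaining [-0.07 -0.13 -0.24]
tile c [ 533.10873651 -136.49244288  247.11503685]
top [[352.1000061035156, 149.6999969482422], [345.6000061035156, 169.0], [313.20001220703125, 161.8000030517578], [312.5, 161.10000610351562], [318.8999938964844, 142.6999969482422], [351.6000061035156, 148.89999389648438]]
side [[247.1999969482422, 116.30000305175781], [233.0, 144.60000610351562], [214.8000030517578, 140.60000610351562], [214.10000610351562, 139.1999969482422], [228.6999969482422, 111.5999984741211], [246.6999969482422, 114.80000305175781]]
```

View pics/l1.png

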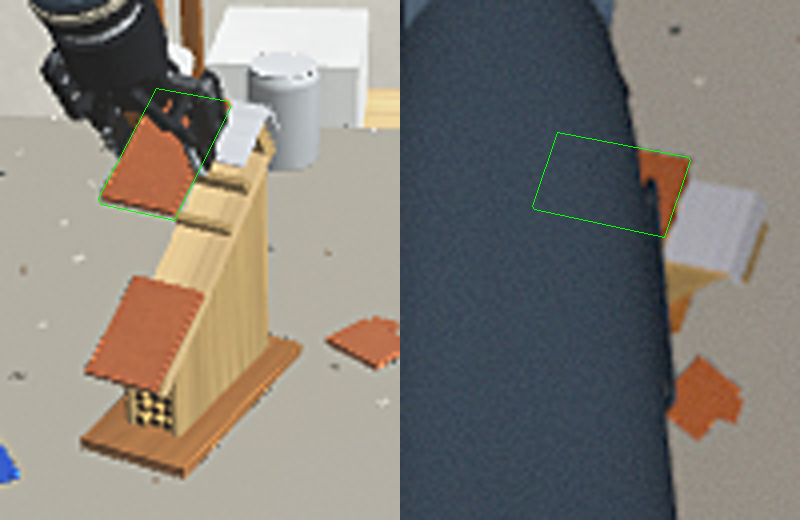

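The outline matches the held tile: its tail corner is at (100,203) in the left half, where the model put it. Next I'll measure its lateral and yaw offset against the eaves tile in the side view.

```bash
cat > lat.py <<'E'
from h import *
from scipy.optimize import minimize
S=8
def fit(im,roi,L,c,Rt,n='side',yawfree=True):
    x,y,w,h=roi;cr=im[y:y+h,x:x+w]
    m=cv2.resize(orange(cr).astype(np.float32),(w*S,h*S))>.5
    dark=cv2.dilate(((cr.max(2)<75)&(orange(cr)==0)).astype(np.uint8),np.ones((5,5)));dark=cv2.resize(dark,(w*S,h*S),interpolation=0)>0
    def cost(p):
        R=Ro.from_rotvec(p[2]*Rt[:,2]).as_matrix()@Rt
        u=(proj(n,box(L,64,7)@R.T+c+Rt@np.array([p[0],p[1],0]))-[x,y]+.5)*S
        r=np.zeros((h*S,w*S),np.uint8);cv2.fillConvexPoly(r,np.round(cv2.convexHull(u.astype(np.float32))*16).astype(np.int32),1,shift=4)
        return (((r>0)!=m)&~dark).sum()/S/S
    b=min((minimize(cost,[a,d,e],method='Nelder-Mead',options=dict(initial_simplex=[[a,d,e],[a+4,d,e],[a,d+4,e],[a,d,e+.08]],xatol=.01,fatol=.01)) for a in(-2,2) for d in(-2,2) for e in(-.03,.03)),key=lambda r:r.fun)
    return b.x.round(3),round(b.fun,1)
def eaves():
    Rh=tileR(HY,np.radians(35));Re=tileR(HY,np.radians(28.85));E=HP+Rh@np.array([-197,0,-14.6]);return E+Re@np.array([47.5,0,-3.5]),Re
E
python3 - <<'E'
from lat import *
from station import manip
s=manip.sense();Rm=Ro.from_euler('xyz',s['tcp_rot']).as_matrix();Rt=Rm@(FL@HT).T;ct=s['tcp_pos']+Rm@np.array(OL)
for f in('side_raw.png','side_l1.png'): print('eaves',fit(cv2.imread(f),(205,152,40,40),95,*eaves()))
print('eaves top',fit(cv2.imread('top_raw.png'),(290,142,44,34),95,*eaves(),n='top'))
print('long',fit(cv2.imread('side_l1.png'),(208,110,40,38),110,ct,Rt))
E
```

```text
eaves (array([ 0.57 ,  2.583, -0.01 ]), np.float64(32.0))
eaves (array([ 0.587,  2.573, -0.011]), np.float64(30.4))
eaves top (array([-1.806, -0.254,  0.02 ]), np.float64(114.2))
long (array([ 5.059e+00,  4.770e-01, -5.000e-03]), np.float64(8.5))
```

Run:
```python
from h import *
Rh=tileR(HY,np.radians(35))
im=cv2.imread('side_raw.png').astype(float)
# sample brightness profile along slope on line y=-10..-18 at batten-top height
for y in(-12,-20):
  for z,nm in((-31,'low'),(-27.5,'up')):
    xs=np.arange(-60,30,2.) if 0 else np.arange(-48,-14,2.) if nm=='low' else np.arange(-8,16,2.)
    u=proj('side',np.array([HP+Rh@np.array([x,y+2.5,z]) for x in xs])).astype(np.float32)
    v=cv2.remap(im.astype(np.float32),u[:,0].reshape(1,-1),u[:,1].reshape(1,-1),cv2.INTER_LINEAR)[0].mean(1)
    print(nm,y,[(int(a),int(b)) for a,b in zip(xs,v)])
```

```text
low -12 [(-48, 138), (-46, 93), (-44, 109), (-42, 131), (-40, 141), (-38, 154), (-36, 173), (-34, 184), (-32, 189), (-30, 191), (-28, 191), (-26, 190), (-24, 190), (-22, 191), (-20, 191), (-18, 192), (-16, 192)]
up -12 [(-8, 106), (-6, 76), (-4, 93), (-2, 115), (0, 130), (2, 143), (4, 167), (6, 188), (8, 195), (10, 193), (12, 174), (14, 169)]
low -20 [(-48, 133), (-46, 104), (-44, 101), (-42, 131), (-40, 150), (-38, 152), (-36, 161), (-34, 172), (-32, 176), (-30, 175), (-28, 176), (-26, 175), (-24, 175), (-22, 175), (-20, 176), (-18, 176), (-16, 177)]
up -20 [(-8, 88), (-6, 77), (-4, 84), (-2, 120), (0, 144), (2, 147), (4, 156), (6, 173), (8, 182), (10, 180), (12, 180), (14, 191)]
```

Run:
```python
from h import *
reset();st()
for h in(30,8,0):
    P,R,c=roof(110,-30,-32,28.85,4,h,OL,y=2.1,dyaw=-.005);print(h);delta(P,R)
print('normal',tileR(HY,np.radians(28.85)).round(3)[:,2],'x',tileR(HY,np.radians(28.85)).round(3)[:,0])
```

```text
t 18.55 tcp [ 526.27 -156.17  203.15] cmd [ 526.27 -156.17  203.15] roterr [0. 0. 0.] F [-0.02 -0.59 -0.72] T [ 0.54 -0.17  0.08] w 62.69 gf 45.4 q [ 0.    0.39  0.12  1.48 -0.47  1.96]
30
shift m [-0.0004, -0.008, -0.071] rot [-0.05, 0.03, -0.46]
8
shift m [-0.0041, -0.018, -0.0902] rot [-0.05, 0.03, -0.46]
0
shift m [-0.0054, -0.0216, -0.0972] rot [-0.05, 0.03, -0.46]
normal [0.164 0.454 0.876] x [-0.297 -0.824  0.483]
```

Request:
arm_command(
  moves=[
    [0.058,[0,-0.004,-0.03],[0,0,-0.2]],
    [0.058,[-0.0004,-0.008,-0.055],[0,0,-0.46]],
    [0.058,[-0.0004,-0.008,-0.071],[0,0,-0.46]],
    [0.058,[-0.002,-0.013,-0.08],[0,0,-0.46]],
    [0.058,[-0.0034,-0.016,-0.0865],[0,0,-0.46]],
    [0.058,[-0.0041,-0.018,-0.0902],[0,0,-0.46]],
    [0.058,[-0.0041,-0.018,-0.0902],[0,0,-0.46]],
    [0.058,[-0.0041,-0.018,-0.0902],[0,0,-0.46]],
  ],
)

```text
t: 19.55
tcp_pos: [522.4, -174.6, 112.3]
tcp_rot: [3.141, 0.503, 1.216]
contact_force: [-0.7, -0.3, -2.1]
grip_width: 63.0
gripper_force: 45.4
```

Run:
```python
from h import *
commit([-.0041,-.018,-.0902],[0,0,-.46]);s=st()
P,R,c=roof(110,-30,-32,28.85,4,8,OL,y=2.1,dyaw=-.005)
Rt=tileR(HY,np.radians(28.85))
print('measured minus target in tile axes',(Rt.T@(s['tcp_pos']-P)).round(2),np.degrees((Ro.from_euler('xyz',s['tcp_rot'])*Ro.from_matrix(R).inv()).as_rotvec()).round(2))
from lat import *
from station import get_image
im=get_image('side')[:,:,::-1];cv2.imwrite('side_l2.png',im)
Rm=Ro.from_euler('xyz',s['tcp_rot']).as_matrix();ct=s['tcp_pos']+Rm@np.array(OL)
# combined orange mask; eaves visible part & tile: left/right edge positions per row
m=orange(im)
for r in range(126,192,4):
    k=np.flatnonzero(m[r,200:262]);print(r,(k.min()+200,k.max()+200,len(k)) if len(k) else None,end=' ')
print(proj('side',box(110,64,7)@(Rm@(FL@HT).T).T+ct).round(1).tolist())
```

```text
t 19.55 tcp [ 522.44 -174.6   112.33] cmd [ 522.17 -174.17  112.95] roterr [-0.04 -0.   -0.18] F [-0.65 -0.34 -2.15] T [ 0.52 -0.23  0.02] w 62.95 gf 45.4 q [-0.03  0.44 -0.05  1.26 -0.48  1.94]
measured minus target in tile axes [ 0.03  0.37 -0.68] [ 0.01 -0.04 -0.18]
126 None 130 (np.int64(236), np.int64(239), 4) 134 None 138 (np.int64(248), np.int64(248), 1) 142 (np.int64(234), np.int64(234), 1) 146 (np.int64(228), np.int64(231), 4) 150 (np.int64(225), np.int64(238), 14) 154 (np.int64(223), np.int64(240), 18) 158 (np.int64(221), np.int64(240), 20) 162 (np.int64(221), np.int64(238), 18) 166 (np.int64(220), np.int64(239), 19) 170 (np.int64(218), np.int64(237), 20) 174 (np.int64(216), np.int64(235), 20) 178 (np.int64(214), np.int64(233), 20) 182 (np.int64(211), np.int64(231), 21) 186 (np.int64(224), np.int64(229), 6) 190 None [[236.1, 167.4], [235.5, 166.2], [218.8, 163.0], [218.1, 161.8], [249.9, 139.8], [249.3, 138.6], [232.8, 136.1], [232.2, 134.8]]
```

Request:
arm_command(
  moves=[
    [0.058,[-0.0003,-0.0009,-0.0018],[0,0,0]],
    [0.058,[-0.0007,-0.0018,-0.0035],[0,0,0]],
    [0.058,[-0.0007,-0.0018,-0.0035],[0,0,0]],
  ],
)

```text
t: 19.98
tcp_pos: [521.3, -176.4, 108.3]
tcp_rot: [-3.141, 0.503, 1.217]
contact_force: [0.2, 0.5, -1.2]
grip_width: 62.7
gripper_force: 45.4
```

Request:
arm_command(
  moves=[
    [0.058,[-0.0002,-0.0005,-0.0009],[0,0,0]],
    [0.058,[-0.0003,-0.0009,-0.0018],[0,0,0]],
    [0.058,[-0.0003,-0.0009,-0.0018],[0,0,0]],
  ],
)

```text
t: 20.35
tcp_pos: [521.3, -177.2, 107.1]
tcp_rot: [3.141, 0.503, 1.217]
contact_force: [-0.4, 1.8, 3.0]
grip_width: 62.6
gripper_force: 45.9
```

Request:
arm_command(
  moves=[
    [0.058,[-0.0002,-0.0005,-0.0009],[0,0,0]],
    [0.058,[-0.0002,-0.0007,-0.0013],[0,0,0]],
    [0.058,[-0.0002,-0.0007,-0.0013],[0,0,0]],
  ],
)

```text
t: 20.72
tcp_pos: [521.4, -177.3, 106.9]
tcp_rot: [3.14, 0.502, 1.217]
contact_force: [-3.2, 9.4, 16.2]
grip_width: 62.7
gripper_force: 47.3
```

Request:
arm_command(
  moves=[
    [0.058,[0.0002,0.0005,0.0009],[0,0,0]],
    [0.058,[0.0002,0.0005,0.0009],[0,0,0]],
    [0.058,[0.0002,0.0005,0.0009],[0,0,0]],
  ],
)

```text
t: 21.1
tcp_pos: [521.3, -177.2, 107.0]
tcp_rot: [3.141, 0.503, 1.217]
contact_force: [-1.7, 4.9, 8.4]
grip_width: 62.7
gripper_force: 46.5
```

```bash
cat >> h.py <<'E'
def ax(p=28.85):
    from station import manip
    s=manip.sense();Rt=tileR(HY,np.radians(p));T=s['ft_torque'];print('t',round(s['t'],2),'F tile axes',(Rt.T@s['contact_force']).round(2),'T',(Rt.T@T).round(2),'tcp in hood',(tileR(HY,np.radians(35)).T@(s['tcp_pos']-HP)).round(2),'tcp tile axes',(Rt.T@(s['tcp_pos']-HP)).round(2),'pitch',np.degrees(s['tcp_rot'][1]).round(2),'w',round(s['grip_width'],2),round(s['gripper_force'],1))
E
python3 -c "from h import *;ax()"
```

```text
t 21.1 F tile axes [ 0.55 -3.22  9.32] T [-0.95  0.38  0.09] tcp in hood [-80.9    2.36 -71.63] tcp tile axes [-72.76   2.36 -79.88] pitch 28.82 w 62.74 46.5
```

Request:
arm_command(
  moves=[
    [0.058,[0.0004,0.0011,-0.0001],[0,0,0]],
    [0.058,[0.0007,0.0019,-0.0006],[0,0,0]],
    [0.058,[0.001,0.0027,-0.0011],[0,0,0]],
    [0.058,[0.001,0.0027,-0.0011],[0,0,0]],
  ],
)

```text
t: 21.6
tcp_pos: [522.6, -175.2, 105.8]
tcp_rot: [3.14, 0.504, 1.216]
contact_force: [0.3, 0.6, 7.1]
grip_width: 62.7
gripper_force: 46.2
```

```bash
python3 -c "from h import *;ax()"
```

```text
t 21.6 F tile axes [2.83 0.13 6.52] T [-0.25 -0.17  0.08] tcp in hood [-83.5    2.91 -71.23] tcp tile axes [-75.39   2.91 -79.77] pitch 28.88 w 62.66 46.2
```

Request:
arm_command(
  moves=[
    [0.058,[0.0003,0.0009,-0.0003],[0,0,0]],
    [0.058,[0.0006,0.0017,-0.0008],[0,0,0]],
    [0.058,[0.0009,0.0025,-0.0013],[0,0,0]],
    [0.058,[0.0009,0.0025,-0.0013],[0,0,0]],
  ],
)

```text
t: 22.1
tcp_pos: [523.5, -172.6, 104.3]
tcp_rot: [3.14, 0.504, 1.216]
contact_force: [0.5, -0.6, 6.2]
grip_width: 62.7
gripper_force: 46.1
```

```bash
python3 -c "from h import *;ax()"
```

```text
t 22.1 F tile axes [3.34 0.67 5.25] T [-0.08 -0.1   0.07] tcp in hood [-86.6    2.91 -70.86] tcp tile axes [-78.51   2.91 -79.73] pitch 28.86 w 62.67 46.1
```

Request:
arm_command(
  moves=[
    [0.058,[0.0003,0.0009,-0.0003],[0,0,0]],
    [0.058,[0.0006,0.0017,-0.0008],[0,0,0]],
    [0.058,[0.0009,0.0025,-0.0013],[0,0,0]],
    [0.058,[0.0009,0.0025,-0.0013],[0,0,0]],
  ],
)

```text
t: 22.6
tcp_pos: [524.3, -169.9, 102.9]
tcp_rot: [3.141, 0.504, 1.216]
contact_force: [-0.4, -0.2, 4.8]
grip_width: 62.7
gripper_force: 46.1
```

```bash
python3 -c "from h import *;ax()"
```

```text
t 22.6 F tile axes [ 2.65 -0.33  4.02] T [0.   0.01 0.09] tcp in hood [-89.73   2.74 -70.46] tcp tile axes [-81.67   2.74 -79.67] pitch 28.85 w 62.67 46.1
```

Request:
arm_command(
  moves=[
    [0.058,[0.0003,0.0008,-0.0005],[0,0,0]],
    [0.058,[0.0006,0.0016,-0.0009],[0,0,0]],
    [0.058,[0.0006,0.0016,-0.0009],[0,0,0]],
  ],
)

```text
t: 22.98
tcp_pos: [524.8, -168.5, 102.0]
tcp_rot: [3.141, 0.504, 1.216]
contact_force: [0.2, -0.3, 6.0]
grip_width: 62.9
gripper_force: 46.1
```

```bash
python3 -c "from h import *;ax()"
```

```text
t 22.98 F tile axes [3.11 0.27 5.17] T [-0.09 -0.24  0.07] tcp in hood [-91.45   2.72 -70.26] tcp tile axes [-83.4    2.72 -79.66] pitch 28.87 w 62.92 46.1
```

Request:
arm_command(
  moves=[
    [0.058,[0.0003,0.0008,-0.0005],[0,0,0]],
    [0.058,[0.0006,0.0016,-0.0009],[0,0,0]],
    [0.058,[0.0006,0.0016,-0.0009],[0,0,0]],
  ],
)

```text
t: 23.35
tcp_pos: [524.8, -168.4, 102.0]
tcp_rot: [3.14, 0.507, 1.215]
contact_force: [-2.3, -8.4, 10.7]
grip_width: 62.7
gripper_force: 46.1
```

```bash
python3 -c "from h import *;ax()"
```

```text
t 23.35 F tile axes [12.81  0.75  5.2 ] T [-0.08 -1.99  0.18] tcp in hood [-91.53   2.72 -70.28] tcp tile axes [-83.48   2.72 -79.69] pitch 29.06 w 62.71 46.1
```

Request:
arm_command(
  moves=[
    [0.058,[0.0002,0.0005,-0.0003],[0,0,0]],
    [0.058,[0.0002,0.0005,-0.0003],[0,0,0]],
    [0.058,[0.0002,0.0005,-0.0003],[0,0,0]],
  ],
)

```text
t: 23.72
tcp_pos: [524.8, -168.4, 102.0]
tcp_rot: [3.14, 0.508, 1.215]
contact_force: [-2.6, -10.2, 12.6]
grip_width: 63.0
gripper_force: 46.1
```

```bash
python3 -c "from h import *;ax()"
```

```text
t 23.73 F tile axes [15.24  0.98  5.94] T [-0.13 -2.54  0.15] tcp in hood [-91.5    2.73 -70.25] tcp tile axes [-83.45   2.73 -79.65] pitch 29.11 w 63.02 46.1
```

Request:
arm_command(
  moves=[
    [0.058,[-0.0003,-0.0009,0.0005],[0,0,0]],
    [0.058,[-0.0003,-0.0009,0.0005],[0,0,0]],
    [0.066,[-0.0003,-0.0009,0.0005],[0,0,0]],
    [0.076,[-0.0003,-0.0009,0.0005],[0,0,0]],
    [0.076,[-0.0003,-0.0009,0.0005],[0,0,0]],
    [0.076,[-0.0003,-0.0009,0.0005],[0,0,0]],
  ],
)

```text
t: 24.48
tcp_pos: [525.1, -166.8, 100.8]
tcp_rot: [-3.141, 0.503, 1.217]
contact_force: [0.5, 0.6, -0.5]
grip_width: 76.1
gripper_force: 0.0
```

```bash
python3 -c "from h import *;ax()"
```

```text
t 24.48 F tile axes [-0.83  0.25 -0.11] T [-0.05  0.43  0.02] tcp in hood [-93.5    2.4  -70.36] tcp tile axes [-85.42   2.4  -79.97] pitch 28.83 w 76.11 0.0
```

Request:
arm_command(
  moves=[
    [0.078,[0.0025,0.0068,0.0131],[0,0,0]],
    [0.078,[0.0066,0.0182,0.035],[0,0,0]],
    [0.078,[0.013,0.036,0.07],[0,0,0]],
    [0.078,[0.012,0.085,0.1],[0,0,0]],
    [0.078,[0.005,0.14,0.12],[2.4,1.5,10]],
    [0.078,[-0.005,0.2,0.12],[4.9,2.9,20]],
    [0.078,[-0.015,0.26,0.12],[7.3,4.4,30]],
    [0.078,[-0.025,0.32,0.12],[9.8,5.8,40]],
    [0.078,[-0.035,0.38,0.12],[12.2,7.3,50]],
    [0.078,[-0.04,0.44,0.12],[14.6,8.8,60]],
  ],
)

```text
t: 25.72
tcp_pos: [484.2, 275.2, 221.3]
tcp_rot: [-3.038, 0.235, 2.316]
contact_force: [-0.1, 0.1, -0.1]
grip_width: 78.0
gripper_force: 0.0
```

Run:
```python
from lat import *
from station import get_image
reset();st()
# contact pose analysis
Rt=tileR(HY,np.radians(28.85));P0,R,c=roof(110,-30,-32,28.85,0,0,OL)
pc=np.array([524.8,-168.4,102.0]);print('long hang dev (s,y,h):',(Rt.T@(pc-P0)).round(2))
delta([472.5,355.5,60],toolR(.085,5.2)@HT)
im={n:get_image(n)[:,:,::-1] for n in cal}
for n in cal: cv2.imwrite(n+'_l3.png',im[n])
Rl=tileR(HY,np.radians(28.85))
Rh=tileR(HY,np.radians(35))
C=HP+Rh@np.array([-34,2,-32]);cl=C+Rl@np.array([-47,0,3.5])
# combined: outline of long+eaves union: fit each using roi restricted
for n,roi in(('side',(212,124,44,44)),('top',(300,142,50,34))):
    x,y,w,h=roi;print(n,proj(n,box(110,64,7)[[1,3,5,7]]@Rl.T+cl).round(1).tolist())
A=cv2.resize(im['side'][110:200,190:270],(480,540),interpolation=2);B=cv2.resize(im['top'][135:195,285:380],(0,0),fx=3.3,fy=3.3,interpolation=2)
L=np.zeros((540,800,3),np.uint8);L[:,:480]=A;L[:B.shape[0],480:480+B.shape[1]]=B[:,:320];cv2.imwrite('pics/l3.png',L)
```

```text
t 25.73 tcp [484.21 275.17 221.29] cmd [484.21 275.17 221.29] roterr [-0. -0. -0.] F [-0.13  0.13 -0.07] T [0.22 0.05 0.05] w 78.04 gf 0.0 q [ 0.67  0.35  0.19  1.5  -0.24  1.51]
long hang dev (s,y,h): [-6.77  2.69  1.47]
shift m [-0.0117, 0.0803, -0.1613] rot [8.77, 5.77, 53.02]
side [[235.5, 169.6], [218.0, 165.3], [249.1, 141.9], [231.9, 138.2]]
top [[312.6, 167.3], [318.5, 150.4], [342.3, 174.3], [348.4, 156.5]]
```

View pics/l3.png

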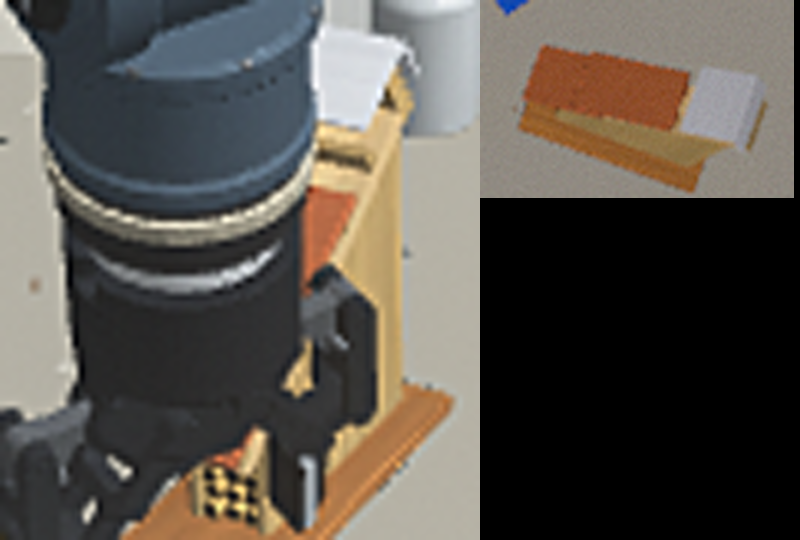

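The top view, in the right panel, shows the long tile at (600–690, 60–125) lapped collinearly over the eaves tile with the hood clear. The arm blocks the side view. Now the short tile.

```bash
cat >> h.py <<'E'
OS=[3,0,-49.0]
E
python3 - <<'E'
from lat import *
R=toolR(.09,5.2)@HT
for dz in(50,15,0): delta(np.array([472.5,355.5,7.3+dz])-R@np.array(OS),R)
# long lateral check in top view
im=cv2.imread('top_l3.png');m=orange(im)
Re=tileR(HY,np.radians(28.85));ce,_=eaves()
Rh=tileR(HY,np.radians(35))
x,y,w,h=295,138,60,42
M=cv2.resize(m[y:y+h,x:x+w].astype(np.float32),(w*S,h*S))>.5
val=np.ones_like(M);val[:, :]=True
def poly(L,c,R): 
    return np.round(cv2.convexHull(((proj('top',box(L,64,7)@R.T+c)-[x,y]+.5)*S).astype(np.float32))*16).astype(np.int32)
def cost(p):
    r=np.zeros(M.shape,np.uint8)
    Ra=Ro.from_rotvec(p[2]*Re[:,2]).as_matrix()@Re;Rb=Ro.from_rotvec(p[5]*Re[:,2]).as_matrix()@Re
    cl=HP+Rh@np.array([-36.8,0,-32])+Re@np.array([-47+p[3],p[4],5])
    cv2.fillConvexPoly(r,poly(95,ce+Re@np.array([p[0],p[1],0]),Ra),1,shift=4);cv2.fillConvexPoly(r,poly(110,cl,Rb),1,shift=4)
    return ((r>0)!=M).sum()/S/S
b=min((minimize(cost,[0,a,0,0,d,0],method='Nelder-Mead',options=dict(initial_simplex=np.vstack([[0,a,0,0,d,0],np.array([0,a,0,0,d,0])+np.diag([3,3,.05,3,3,.05])]),maxiter=600)) for a in(-1,2) for d in(-1,2)),key=lambda r:r.fun)
print(b.x.round(3),b.fun,m[y:y+h,x:x+w].sum())
E
```

```text
shift m [-0.0043, 0.081, -0.2125] rot [8.75, 5.79, 53.31]
shift m [-0.0043, 0.081, -0.2475] rot [8.75, 5.79, 53.31]
shift m [-0.0043, 0.081, -0.2625] rot [8.75, 5.79, 53.31]
[-0.069  1.124  0.036  1.045  1.232  0.006] 182.359375 951
```

Request:
arm_command(
  moves=[
    [0.076,[0,0.02,-0.04],[1.6,1.1,10]],
    [0.076,[-0.001,0.04,-0.09],[3.3,2.2,20]],
    [0.076,[-0.003,0.06,-0.14],[4.9,3.3,30]],
    [0.076,[-0.004,0.081,-0.18],[6.6,4.3,40]],
    [0.076,[-0.0043,0.081,-0.2],[8.2,5.4,50]],
    [0.076,[-0.0043,0.081,-0.2125],[8.75,5.79,53.31]],
    [0.076,[-0.0043,0.081,-0.23],[8.75,5.79,53.31]],
    [0.076,[-0.0043,0.081,-0.2475],[8.75,5.79,53.31]],
    [0.076,[-0.0043,0.081,-0.2475],[8.75,5.79,53.31]],
    [0.076,[-0.0043,0.081,-0.2475],[8.75,5.79,53.31]],
  ],
)

```text
t: 27.08
tcp_pos: [481.1, 354.0, -26.0]
tcp_rot: [-3.14, 0.092, -3.059]
contact_force: [0.2, 0.5, 0.1]
grip_width: 76.4
gripper_force: 0.0
```

Run:
```python
from h import *
reset();s=st();R=toolR(.09,5.2)@HT
for dz in(8,0): delta(np.array([472.5,355.5,7.3+dz])-R@np.array(OS),R)
```

```text
t 27.07 tcp [481.14 353.97 -25.97] cmd [481.14 353.97 -25.97] roterr [ 0. -0.  0.] F [0.19 0.49 0.1 ] T [ 0.01  0.07 -0.03] w 76.42 gf 0.0 q [ 0.66  0.46 -0.29  0.74 -0.05  0.58]
shift m [-0.0012, 0.0022, -0.0073] rot [0.08, 0.08, 0.41]
shift m [-0.0012, 0.0022, -0.0153] rot [0.08, 0.08, 0.41]
```

Request:
arm_command(
  moves=[
    [0.076,[0,0,-0.004],[0,0,0]],
    [0.076,[0,0,-0.008],[0,0,0]],
    [0.076,[0,0,-0.011],[0,0,0]],
    [0.076,[0,0,-0.011],[0,0,0]],
  ],
)

```text
t: 27.58
tcp_pos: [480.6, 353.9, -37.8]
tcp_rot: [-3.14, 0.091, -3.058]
contact_force: [0.5, 1.1, -0.1]
grip_width: 76.2
gripper_force: 0.0
```

Run:
```python
from h import *
reset();s=st();R=toolR(.09,5.2)@HT
delta(np.array([472.5,355.5,7.3])-R@np.array(OS),R)
```

```text
t 27.57 tcp [480.59 353.88 -37.79] cmd [480.59 353.88 -37.79] roterr [ 0. -0.  0.] F [ 0.49  1.05 -0.13] T [-0.01  0.11 -0.01] w 76.16 gf 0.0 q [ 0.66  0.47 -0.31  0.72 -0.05  0.58]
shift m [-0.0007, 0.0023, -0.0034] rot [0.11, 0.04, 0.37]
```

Request:
arm_command(
  moves=[
    [0.076,[-0.0007,0.0023,-0.002],[0,0,0.4]],
    [0.076,[-0.0007,0.0023,-0.0036],[0,0,0.4]],
    [0.076,[-0.0007,0.0023,-0.0036],[0,0,0.4]],
    [0.068,[-0.0007,0.0023,-0.0036],[0,0,0.4]],
    [0.06,[-0.0007,0.0023,-0.0036],[0,0,0.4]],
    [0.058,[-0.0007,0.0023,-0.0036],[0,0,0.4]],
    [0.058,[-0.0007,0.0023,-0.0036],[0,0,0.4]],
    [0.058,[-0.0007,0.0023,-0.0036],[0,0,0.4]],
  ],
  force=40,
)

```text
t: 28.58
tcp_pos: [480.1, 356.4, -40.7]
tcp_rot: [-3.14, 0.092, -3.051]
contact_force: [-2.5, -0.2, 5.7]
grip_width: 62.6
gripper_force: 42.9
```

Request:
arm_command(
  moves=[
    [0.066,[0,0,0],[0,0,0]],
    [0.074,[0,0,0],[0,0,0]],
    [0.074,[-0.006,-0.0005,-0.0005],[0,0,0]],
    [0.074,[-0.0109,-0.001,-0.001],[0,0,0]],
    [0.074,[-0.0109,-0.001,-0.001],[0,0,0]],
    [0.066,[-0.0109,-0.001,-0.001],[0,0,0]],
    [0.058,[-0.0109,-0.001,-0.001],[0,0,0]],
    [0.058,[-0.0109,-0.001,-0.001],[0,0,0]],
    [0.058,[-0.0109,-0.001,-0.001],[0,0,0]],
  ],
  force=40,
)

```text
t: 29.7
tcp_pos: [469.3, 355.5, -41.6]
tcp_rot: [-3.14, 0.092, -3.051]
contact_force: [-2.5, -0.1, 5.3]
grip_width: 62.5
gripper_force: 42.4
```

Run:
```python
from h import *
reset();s=st();Rm=Ro.from_euler('xyz',s['tcp_rot']).as_matrix();print('O',Rm.T@(np.array([472.3,356,7.3])-s['tcp_pos']))
O=[-8,0,-48.5]
B=HP+tileR(HY,np.radians(28.85))@np.array([0,2.7,1.47])
for x,h in((-45,60),(-45,12)):
    P,R,c=roof(85,10,-27.5,30.2,x,h,O,base=B);print(P,c);delta(P,R)
```

```text
t 29.7 tcp [469.26 355.5  -41.62] cmd [469.26 355.5  -41.62] roterr [0. 0. 0.] F [-2.48 -0.11  5.25] T [-0.2   0.5  -0.04] w 62.49 gf 42.4 q [ 0.68  0.47 -0.33  0.7  -0.05  0.59]
O [ -7.54778112   0.16855057 -48.42863308]
[ 533.37029443 -144.65723752  165.49651217] [ 539.30253842 -128.21223188  211.43799964]
shift m [0.0641, -0.5002, 0.2071] rot [-23.38, -18.15, -112.9]
[ 525.17720584 -167.36961892  124.01132168] [ 531.10944983 -150.92461328  169.95280915]
shift m [0.0559, -0.5229, 0.1656] rot [-23.38, -18.15, -112.9]
```

Request:
arm_command(
  moves=[
    [0.058,[0,0,0.004],[0,0,0]],
    [0.058,[0,0,0.015],[0,0,0]],
    [0.058,[0,0,0.04],[0,0,0]],
    [0.058,[0,0,0.09],[0,0,0]],
    [0.058,[0,0,0.14],[-2,-1.55,-9.65]],
    [0.058,[0,-0.02,0.19],[-4,-3.1,-19.3]],
    [0.058,[0,-0.06,0.22],[-6,-4.66,-29]],
    [0.058,[0.005,-0.11,0.23],[-8,-6.2,-38.6]],
    [0.058,[0.01,-0.16,0.23],[-10,-7.76,-48.3]],
    [0.058,[0.02,-0.21,0.23],[-12,-9.3,-57.9]],
  ],
)

```text
t: 30.95
tcp_pos: [489.1, 144.1, 189.0]
tcp_rot: [-3.016, 0.315, 2.236]
contact_force: [0.4, 0.3, -1.2]
grip_width: 62.5
gripper_force: 44.3
```

Run:
```python
from h import *
commit([0.02,-.21,.23],[-12,-9.3,-57.9]);s=st()
O=[-7.8,0,-48.4]
B=HP+tileR(HY,np.radians(28.85))@np.array([0,2.7,1.47])
P,R,c=roof(85,10,-27.5,30.2,-45,60,O,base=B);delta(P,R)
```

```text
t 30.95 tcp [489.07 144.07 189.04] cmd [489.26 145.5  188.38] roterr [-0.02 -0.1  -0.27] F [ 0.39  0.32 -1.22] T [ 0.41  0.09 -0.03] w 62.48 gf 44.3 q [ 0.51  0.26 -0.04  1.35 -0.33  1.45]
shift m [0.0441, -0.2903, -0.0227] rot [-11.39, -8.86, -55.0]
```

Request:
arm_command(
  moves=[
    [0.058,[0.005,-0.05,0],[-1.9,-1.5,-9.2]],
    [0.058,[0.015,-0.1,0],[-3.8,-3,-18.3]],
    [0.058,[0.025,-0.15,0],[-5.7,-4.4,-27.5]],
    [0.058,[0.033,-0.2,0],[-7.6,-5.9,-36.7]],
    [0.058,[0.04,-0.25,0],[-9.5,-7.4,-45.8]],
    [0.058,[0.0441,-0.28,-0.01],[-11.39,-8.86,-55]],
    [0.058,[0.0441,-0.2903,-0.0227],[-11.39,-8.86,-55]],
    [0.058,[0.0441,-0.2903,-0.0227],[-11.39,-8.86,-55]],
    [0.058,[0.0441,-0.2903,-0.0227],[-11.39,-8.86,-55]],
  ],
)

```text
t: 32.08
tcp_pos: [533.3, -144.5, 166.0]
tcp_rot: [3.141, 0.526, 1.225]
contact_force: [0.4, 0.0, -2.1]
grip_width: 62.3
gripper_force: 44.3
```

Run:
```python
from lat import *
from station import get_image
s=st();O=[-7.8,0,-48.4]
Rm=Ro.from_euler('xyz',s['tcp_rot']).as_matrix();Rt=Rm@(FL@HT).T;ct=s['tcp_pos']+Rm@np.array(O)
im=get_image('side')[:,:,::-1];cv2.imwrite('side_s1.png',im)
u=proj('side',box(85,64,7)@Rt.T+ct);print(u.min(0),u.max(0))
x0,y0=np.floor(u.min(0)-6).astype(int);x1,y1=np.ceil(u.max(0)+4).astype(int)
print('short',fit(im,(x0,y0,x1-x0,y1-y0),85,ct,Rt))
B=HP+tileR(HY,np.radians(28.85))@np.array([0,2.7,1.47])
P,R,c=roof(85,10,-27.5,30.2,-45,60,O,base=B);print('meas-target tile axes',(Rt.T@(s['tcp_pos']-P)).round(2),np.degrees((Ro.from_euler('xyz',s['tcp_rot'])*Ro.from_matrix(R).inv()).as_rotvec()).round(2))
m=orange(im)
for r in range(y0,y1,3):
    k=np.flatnonzero(m[r,x0:x1]);print(r,(k.min()+x0,k.max()+x0,len(k)) if len(k) else None,end=' ')
```

```text
t 32.08 tcp [ 533.34 -144.55  165.98] cmd [489.26 145.5  188.38] roterr [-11.35  -8.87 -54.99] F [ 0.36  0.03 -2.11] T [ 0.56 -0.22  0.03] w 62.31 gf 44.3 q [ 0.03  0.43  0.08  1.43 -0.49  2.  ]
[214.09586855 125.83440682] [243.63089816 153.04241077]
short (array([ 3.668e+00, -5.849e+00,  1.000e-03]), np.float64(177.9))
meas-target tile axes [-0.04 -0.06  0.37] [ 0.03 -0.03  0.01]
119 (np.int64(230), np.int64(235), 6) 122 (np.int64(233), np.int64(233), 1) 125 None 128 None 131 (np.int64(228), np.int64(228), 1) 134 (np.int64(222), np.int64(234), 5) 137 (np.int64(220), np.int64(230), 11) 140 (np.int64(219), np.int64(232), 14) 143 (np.int64(217), np.int64(247), 25) 146 (np.int64(216), np.int64(247), 29) 149 (np.int64(221), np.int64(245), 25) 152 (np.int64(226), np.int64(244), 18) 155 (np.int64(224), np.int64(242), 19)
```

Run:
```python
from lat import *
from station import manip
s=manip.sense();O=[-7.8,0,-48.4]
Rm=Ro.from_euler('xyz',s['tcp_rot']).as_matrix();Rt=Rm@(FL@HT).T;ct=s['tcp_pos']+Rm@np.array(O)
def edge(f,L,c,R,rows):
    m=orange(cv2.imread(f));a,b=proj('side',np.array([[-L/2,32,3.5],[L/2,32,3.5]])@R.T+c)
    o=[];
    for r in rows:
        k=np.flatnonzero(m[r,200:250]);k0=k[[i for i in range(len(k)-2) if k[i+2]==k[i]+2][0]]+200
        o.append(k0-.5-(a[0]+(r-a[1])*(b[0]-a[0])/(b[1]-a[1])))
    return a.round(1),np.round(o,1),np.mean(o).round(2)
print('short',edge('side_s1.png',85,ct,Rt,range(135,147)))
ce,Re=eaves()
print('eaves',edge('side_raw.png',95,ce,Re,range(162,180)))
```

```text
short (array([214. , 147.6]), array([1. , 0.5, 0. , 0.5, 0.1, 0.6, 0.1, 0.6, 0.1, 0.6, 0.1, 0.6]), np.float64(0.4))
eaves (array([211.1, 182.6]), array([-0.1, -0.6, -0.1, -0.6, -0.1, -0.6, -0. , -0.5, -0. , -0.5,  0. ,
       -0.5,  0. , -0.5,  0. , -0.4,  0.1, -0.4]), np.float64(-0.26))
```

```bash
cat >> h.py <<'E'
OS=[-7.8,0,-48.4];B=HP+tileR(HY,np.radians(28.85))@np.array([0,2.7,1.47])
E
python3 - <<'E'
from h import *
reset()
for x,h in((-45,30),(-45,11),(-20,11),(-8,11),(1,11)):
    P,R,c=roof(85,10,-27.5,30.2,x,h,OS,base=B);print(x,h);delta(P,R)
E
```

```text
-45 30
shift m [-0.0053, -0.0146, -0.0263] rot [-0.03, 0.05, -0.04]
-45 11
shift m [-0.0085, -0.0236, -0.0427] rot [-0.03, 0.05, -0.04]
-20 11
shift m [-0.0159, -0.0439, -0.0302] rot [-0.03, 0.05, -0.04]
-8 11
shift m [-0.0194, -0.0537, -0.0241] rot [-0.03, 0.05, -0.04]
1 11
shift m [-0.022, -0.061, -0.0196] rot [-0.03, 0.05, -0.04]
```

Request:
arm_command(
  moves=[
    [0.058,[-0.0053,-0.0146,-0.0263],[0,0,0]],
    [0.058,[-0.007,-0.0195,-0.035],[0,0,0]],
    [0.058,[-0.0085,-0.0236,-0.0427],[0,0,0]],
    [0.058,[-0.011,-0.03,-0.0388],[0,0,0]],
    [0.058,[-0.0135,-0.037,-0.0345],[0,0,0]],
    [0.058,[-0.0159,-0.0439,-0.0302],[0,0,0]],
    [0.058,[-0.0159,-0.0439,-0.0302],[0,0,0]],
  ],
)

```text
t: 33.0
tcp_pos: [517.5, -189.5, 135.8]
tcp_rot: [3.14, 0.526, 1.223]
contact_force: [0.2, -0.0, -1.3]
grip_width: 62.5
gripper_force: 44.4
```

```bash
cat >> h.py <<'E'
def dev():
    from station import manip
    s=manip.sense();P,R,c=roof(85,10,-27.5,30.2,0,0,OS,base=B);Rt=tileR(HY,np.radians(30.2))
    print('s,y,h',(Rt.T@(s['tcp_pos']-P)).round(2),'roterr',np.degrees((Ro.from_euler('xyz',s['tcp_rot'])*Ro.from_matrix(R).inv()).as_rotvec()).round(2));ax(30.2)
E
python3 -c "from h import *;dev()"
```

```text
s,y,h [-19.05   0.24  10.32] roterr [ 0.01 -0.06 -0.06]
t 33.0 F tile axes [-0.71  0.18 -1.11] T [0.02 0.59 0.  ] tcp in hood [-53.87   2.94 -55.36] tcp tile axes [-49.05   2.94 -59.67] pitch 30.17 w 62.5 44.4
```

Request:
arm_command(
  moves=[
    [0.058,[-0.0018,-0.005,0.0035],[0,0,0]],
    [0.058,[-0.0035,-0.0098,0.0066],[0,0,0]],
    [0.058,[-0.0035,-0.0098,0.0066],[0,0,0]],
  ],
)

```text
t: 33.38
tcp_pos: [513.8, -199.0, 141.9]
tcp_rot: [3.142, 0.527, 1.224]
contact_force: [0.5, 0.2, -1.1]
grip_width: 62.6
gripper_force: 44.4
```

```bash
python3 -c "from h import *;dev()"
```

```text
s,y,h [-7.17  0.05 10.44] roterr [ 0.02 -0.01 -0.04]
t 33.38 F tile axes [-0.86  0.4  -0.74] T [ 0.03  0.59 -0.04] tcp in hood [-42.03   2.75 -56.24] tcp tile axes [-37.17   2.75 -59.56] pitch 30.18 w 62.59 44.4
```

Request:
arm_command(
  moves=[
    [0.058,[-0.0013,-0.0036,0.0022],[0,0,0]],
    [0.058,[-0.0026,-0.0073,0.0045],[0,0,0]],
    [0.058,[-0.0026,-0.0073,0.0045],[0,0,0]],
  ],
)

```text
t: 33.75
tcp_pos: [511.2, -206.2, 146.3]
tcp_rot: [3.142, 0.527, 1.224]
contact_force: [0.2, -0.4, -2.1]
grip_width: 62.7
gripper_force: 44.4
```

```bash
python3 -c "from h import *;dev()"
```

```text
s,y,h [ 1.7   0.08 10.41] roterr [ 0.02 -0.01 -0.03]
t 33.75 F tile axes [-0.79  0.27 -1.92] T [-0.02  0.56 -0.03] tcp in hood [-33.18   2.78 -57.01] tcp tile axes [-28.3    2.78 -59.59] pitch 30.18 w 62.67 44.4
```

Request:
arm_command(
  moves=[
    [0.058,[-0.0003,-0.0007,-0.0013],[0,0,0]],
    [0.058,[-0.0007,-0.0019,-0.0035],[0,0,0]],
    [0.058,[-0.0007,-0.0019,-0.0035],[0,0,0]],
  ],
)

```text
t: 34.12
tcp_pos: [510.4, -207.9, 142.3]
tcp_rot: [-3.141, 0.527, 1.225]
contact_force: [-0.2, 0.4, -1.0]
grip_width: 62.3
gripper_force: 44.4
```

Request:
arm_command(
  moves=[
    [0.058,[-0.0002,-0.0005,-0.0009],[0,0,0]],
    [0.058,[-0.0003,-0.0009,-0.0017],[0,0,0]],
    [0.058,[-0.0003,-0.0009,-0.0017],[0,0,0]],
  ],
)

```text
t: 34.5
tcp_pos: [510.2, -208.8, 140.8]
tcp_rot: [-3.141, 0.527, 1.225]
contact_force: [-0.1, 0.3, -0.2]
grip_width: 62.5
gripper_force: 44.4
```

Request:
arm_command(
  moves=[
    [0.058,[-0.0002,-0.0005,-0.0009],[0,0,0]],
    [0.058,[-0.0003,-0.0009,-0.0017],[0,0,0]],
    [0.058,[-0.0003,-0.0009,-0.0017],[0,0,0]],
  ],
)

```text
t: 34.88
tcp_pos: [509.9, -209.7, 139.1]
tcp_rot: [-3.141, 0.527, 1.225]
contact_force: [1.0, -0.5, -0.6]
grip_width: 62.7
gripper_force: 44.4
```

```bash
python3 -c "from h import *;dev()"
```

```text
s,y,h [1.28 0.03 2.32] roterr [ 0.02  0.02 -0.01]
t 34.88 F tile axes [-0.2   1.07 -0.58] T [ 0.    0.65 -0.02] tcp in hood [-34.28   2.73 -65.03] tcp tile axes [-28.72   2.73 -67.67] pitch 30.19 w 62.66 44.4
```

h = 2.3 means the nibs have passed below the batten top. I'll lower on in 1 mm steps.

Request:
arm_command(
  moves=[
    [0.058,[-0.0002,-0.0005,-0.0009],[0,0,0]],
    [0.058,[-0.0002,-0.0005,-0.0009],[0,0,0]],
    [0.058,[-0.0002,-0.0005,-0.0009],[0,0,0]],
  ],
)

```text
t: 35.25
tcp_pos: [509.8, -210.2, 138.3]
tcp_rot: [-3.141, 0.527, 1.225]
contact_force: [0.2, 0.3, -1.3]
grip_width: 62.8
gripper_force: 44.4
```

Request:
arm_command(
  moves=[
    [0.058,[-0.0002,-0.0005,-0.0009],[0,0,0]],
    [0.058,[-0.0002,-0.0005,-0.0009],[0,0,0]],
    [0.058,[-0.0002,-0.0005,-0.0009],[0,0,0]],
  ],
)

```text
t: 35.62
tcp_pos: [509.6, -210.7, 137.4]
tcp_rot: [-3.141, 0.527, 1.225]
contact_force: [0.3, 0.5, -0.7]
grip_width: 62.5
gripper_force: 44.4
```

```bash
python3 -c "from h import *;dev()"
```

```text
s,y,h [1.32 0.03 0.32] roterr [ 0.02  0.01 -0.01]
t 35.62 F tile axes [-0.88  0.12 -0.3 ] T [-0.01  0.56 -0.04] tcp in hood [-34.41   2.73 -67.04] tcp tile axes [-28.68   2.73 -69.68] pitch 30.19 w 62.52 44.4
```

Request:
arm_command(
  moves=[
    [0.058,[-0.0002,-0.0005,-0.0009],[0,0,0]],
    [0.058,[-0.0002,-0.0005,-0.0009],[0,0,0]],
    [0.058,[-0.0002,-0.0005,-0.0009],[0,0,0]],
  ],
)

```text
t: 36.0
tcp_pos: [509.5, -211.1, 136.7]
tcp_rot: [-3.141, 0.527, 1.225]
contact_force: [0.2, 2.0, 2.3]
grip_width: 62.9
gripper_force: 44.9
```

```bash
python3 -c "from h import *;dev()"
```

```text
s,y,h [ 1.33  0.07 -0.55] roterr [ 0.02 -0.   -0.  ]
t 36.0 F tile axes [-0.51 -0.46  2.97] T [-0.24  0.51  0.05] tcp in hood [-34.48   2.77 -67.9 ] tcp tile axes [-28.67   2.77 -70.54] pitch 30.18 w 62.87 44.9
```

Request:
arm_command(
  moves=[
    [0.058,[-0.0002,-0.0005,-0.0009],[0,0,0]],
    [0.058,[-0.0002,-0.0005,-0.0009],[0,0,0]],
    [0.058,[-0.0002,-0.0005,-0.0009],[0,0,0]],
  ],
)

```text
t: 36.38
tcp_pos: [509.5, -211.2, 136.5]
tcp_rot: [3.141, 0.526, 1.225]
contact_force: [-0.0, 8.1, 11.1]
grip_width: 62.8
gripper_force: 46.0
```

```bash
python3 -c "from h import *;dev()"
```

```text
s,y,h [ 1.31  0.16 -0.68] roterr [ 0.04 -0.06  0.03]
t 36.38 F tile axes [-0.96 -2.78 13.41] T [-0.96  0.6   0.01] tcp in hood [-34.5    2.86 -68.02] tcp tile axes [-28.69   2.86 -70.67] pitch 30.14 w 62.81 46.0
```

Request:
arm_command(
  moves=[
    [0.058,[0.0002,0.0004,0.0007],[0,0,0]],
    [0.058,[0.0005,0.0014,0.0003],[0,0,0]],
    [0.058,[0.0008,0.002,-0.0004],[0,0,0]],
    [0.058,[0.0011,0.0029,-0.0008],[0,0,0]],
    [0.058,[0.0011,0.0029,-0.0008],[0,0,0]],
  ],
)

```text
t: 37.0
tcp_pos: [510.5, -209.3, 135.5]
tcp_rot: [3.141, 0.528, 1.224]
contact_force: [-0.6, 0.0, 8.4]
grip_width: 62.2
gripper_force: 45.6
```

```bash
python3 -c "from h import *;dev()"
```

```text
s,y,h [-1.07  0.45 -0.54] roterr [-0.06 -0.03 -0.01]
t 37.0 F tile axes [ 4.39 -0.6   7.13] T [-0.28 -0.24  0.1 ] tcp in hood [-36.86   3.15 -67.69] tcp tile axes [-31.07   3.15 -70.53] pitch 30.25 w 62.21 45.6
```

Request:
arm_command(
  moves=[
    [0.058,[0.0003,0.0008,-0.0004],[0,0,0]],
    [0.058,[0.0006,0.0017,-0.0009],[0,0,0]],
    [0.058,[0.0006,0.0017,-0.0009],[0,0,0]],
  ],
)

```text
t: 37.38
tcp_pos: [511.2, -207.6, 134.5]
tcp_rot: [3.141, 0.528, 1.224]
contact_force: [-0.5, 0.1, 6.7]
grip_width: 62.9
gripper_force: 45.6
```

```bash
python3 -c "from h import *;dev()"
```

```text
s,y,h [-3.11  0.48 -0.49] roterr [-0.06 -0.03 -0.01]
t 37.38 F tile axes [ 3.45 -0.48  5.73] T [-0.13 -0.18  0.08] tcp in hood [-38.89   3.18 -67.47] tcp tile axes [-33.11   3.18 -70.49] pitch 30.25 w 62.9 45.6
```

Request:
arm_command(
  moves=[
    [0.058,[0.0003,0.0008,-0.0004],[0,0,0]],
    [0.058,[0.0005,0.0015,-0.0007],[0,0,0]],
    [0.058,[0.0005,0.0015,-0.0007],[0,0,0]],
  ],
)

```text
t: 37.75
tcp_pos: [511.7, -206.1, 133.6]
tcp_rot: [3.141, 0.528, 1.224]
contact_force: [0.4, 0.5, 5.2]
grip_width: 62.5
gripper_force: 45.5
```

```bash
python3 -c "from h import *;dev()"
```

```text
s,y,h [-4.93  0.44 -0.42] roterr [-0.05 -0.03 -0.02]
t 37.75 F tile axes [2.12 0.24 4.79] T [-0.14 -0.03  0.05] tcp in hood [-40.7    3.14 -67.25] tcp tile axes [-34.93   3.14 -70.42] pitch 30.24 w 62.46 45.5
```

Request:
arm_command(
  moves=[
    [0.058,[0.0003,0.0008,-0.0005],[0,0,0]],
    [0.058,[0.0005,0.0013,-0.0008],[0,0,0]],
    [0.058,[0.0005,0.0013,-0.0008],[0,0,0]],
  ],
)

```text
t: 38.12
tcp_pos: [511.8, -205.8, 133.4]
tcp_rot: [3.14, 0.53, 1.223]
contact_force: [-1.8, -4.6, 9.2]
grip_width: 62.1
gripper_force: 45.6
```

```bash
python3 -c "from h import *;dev()"
```

```text
s,y,h [-5.28  0.42 -0.42] roterr [-0.17  0.   -0.04]
t 38.12 F tile axes [ 8.89 -0.13  5.43] T [-0.16 -1.23  0.09] tcp in hood [-41.04   3.12 -67.22] tcp tile axes [-35.28   3.12 -70.42] pitch 30.36 w 62.1 45.6
```

Request:
arm_command(
  moves=[
    [0.058,[0.0003,0.0007,-0.0004],[0,0,0]],
    [0.058,[0.0003,0.0007,-0.0004],[0,0,0]],
    [0.058,[0.0003,0.0007,-0.0004],[0,0,0]],
  ],
)

```text
t: 38.5
tcp_pos: [511.8, -205.8, 133.4]
tcp_rot: [3.14, 0.531, 1.223]
contact_force: [-2.7, -7.6, 9.7]
grip_width: 62.2
gripper_force: 45.6
```

```bash
python3 -c "from h import *;dev()"
```

```text
s,y,h [-5.33  0.45 -0.41] roterr [-0.25  0.02 -0.05]
t 38.5 F tile axes [11.83  0.03  4.36] T [-0.19 -1.97  0.15] tcp in hood [-41.1    3.15 -67.21] tcp tile axes [-35.33   3.15 -70.41] pitch 30.44 w 62.2 45.6
```

Request:
arm_command(
  moves=[
    [0.058,[-0.0003,-0.0009,0.0005],[0,0,0]],
    [0.058,[-0.0003,-0.0009,0.0005],[0,0,0]],
    [0.066,[-0.0003,-0.0009,0.0005],[0,0,0]],
    [0.074,[-0.0003,-0.0009,0.0005],[0,0,0]],
    [0.076,[-0.0003,-0.0009,0.0005],[0,0,0]],
    [0.076,[-0.0003,-0.0009,0.0005],[0,0,0]],
  ],
)

```text
t: 39.25
tcp_pos: [511.8, -204.4, 132.3]
tcp_rot: [-3.141, 0.527, 1.225]
contact_force: [0.2, 0.6, 0.0]
grip_width: 76.0
gripper_force: 0.0
```

```bash
python3 -c "from h import *;dev()"
```

```text
s,y,h [-7.02  0.   -0.72] roterr [ 0.03  0.03 -0.01]
t 39.25 F tile axes [-0.56 -0.01  0.34] T [-0.02  0.44 -0.02] tcp in hood [-42.81   2.7  -67.37] tcp tile axes [-37.02   2.7  -70.72] pitch 30.18 w 75.96 0.0
```

Request:
arm_command(
  moves=[
    [0.078,[0.0017,0.0047,0.0086],[0,0,0]],
    [0.078,[0.005,0.014,0.026],[0,0,0]],
    [0.078,[0.01,0.028,0.052],[0,0,0]],
    [0.078,[0.017,0.05,0.09],[0,0,0]],
    [0.078,[0.01,0.1,0.12],[0,0,0]],
    [0.078,[-0.02,0.15,0.13],[0,0,0]],
    [0.078,[-0.06,0.19,0.13],[0,0,0]],
    [0.078,[-0.11,0.22,0.13],[0,0,0]],
    [0.078,[-0.16,0.24,0.13],[0,0,0]],
    [0.078,[-0.2,0.26,0.13],[0,0,0]],
  ],
)

```text
t: 40.5
tcp_pos: [310.1, 56.2, 263.2]
tcp_rot: [3.141, 0.526, 1.225]
contact_force: [0.6, 1.4, -0.1]
grip_width: 77.9
gripper_force: 0.0
```

Run:
```python
from lat import *
from station import get_image
st();im={n:get_image(n)[:,:,::-1] for n in cal}
for n in cal: cv2.imwrite(n+'_end.png',im[n])
for n,a,b,x0,x1 in(('side',118,190,200,262),):
    m=orange(im[n])
    for r in range(a,b,3):
        k=np.flatnonzero(m[r,x0:x1]);print(r,(k.min()+x0,k.max()+x0,len(k)) if len(k) else None,end=' ')
print()
for L,x,z,p,y,h in((110,-36.8,-32,28.85,2.7,1.5),(85,4.7,-27.5,30.2,2.9,1.)):
    P,R,c=roof(L,x,z,p,0,0,[0,0,0],base=HP+tileR(HY,np.radians(28.85))@np.array([0,y,h]));Rt=tileR(HY,np.radians(p))
    print(L,'side TL,TR,HL,HR',proj('side',np.array([[-L/2,32,3.5],[-L/2,-32,3.5],[L/2,32,3.5],[L/2,-32,3.5]])@Rt.T+c).round(1).tolist(),'top',proj('top',np.array([[-L/2,32,3.5],[-L/2,-32,3.5],[L/2,32,3.5],[L/2,-32,3.5]])@Rt.T+c).round(1).tolist())
m=orange(im['top'])
for c in range(300,360,3):
    k=np.flatnonzero(m[140:185,c]);print(c,(k.min()+140,k.max()+140,len(k)) if len(k) else None,end=' ')
d=np.abs(im['side'].astype(int)-cv2.imread('side_raw.png').astype(int)).max(2)>60
n,l,stt,_=cv2.connectedComponentsWithStats(d.astype(np.uint8));print('\nside changes',[s.tolist() for s in stt[1:] if s[4]>25])
```

```text
t 40.5 tcp [310.13  56.21 263.18] cmd [ 533.49 -144.35  166.08] roterr [ 0.01  0.01 -0.02] F [ 0.57  1.44 -0.09] T [ 0.51 -0.2   0.02] w 77.93 gf 0.0 q [ 0.54  0.17 -0.08  1.75 -0.32  2.52]
118 (np.int64(226), np.int64(235), 9) 121 (np.int64(220), np.int64(234), 6) 124 (np.int64(220), np.int64(232), 4) 127 (np.int64(231), np.int64(231), 1) 130 (np.int64(231), np.int64(242), 12) 133 (np.int64(231), np.int64(252), 21) 136 (np.int64(232), np.int64(250), 19) 139 (np.int64(230), np.int64(249), 20) 142 (np.int64(229), np.int64(248), 20) 145 (np.int64(227), np.int64(247), 21) 148 (np.int64(226), np.int64(246), 21) 151 (np.int64(226), np.int64(244), 17) 154 (np.int64(224), np.int64(243), 20) 157 (np.int64(223), np.int64(241), 19) 160 (np.int64(221), np.int64(240), 20) 163 (np.int64(219), np.int64(240), 22) 166 (np.int64(222), np.int64(239), 18) 169 (np.int64(218), np.int64(237), 19) 172 (np.int64(217), np.int64(236), 20) 175 (np.int64(215), np.int64(234), 20) 178 (np.int64(214), np.int64(233), 20) 181 (np.int64(212), np.int64(231), 20) 184 (np.int64(217), np.int64(230), 14) 187 (np.int64(227
[... 558 characters left out ...]
), 24) 318 (np.int64(152), np.int64(181), 23) 321 (np.int64(152), np.int64(182), 24) 324 (np.int64(152), np.int64(183), 23) 327 (np.int64(153), np.int64(184), 23) 330 (np.int64(154), np.int64(184), 23) 333 (np.int64(154), np.int64(184), 22) 336 (np.int64(154), np.int64(183), 21) 339 (np.int64(155), np.int64(184), 21) 342 (np.int64(155), np.int64(173), 19) 345 (np.int64(156), np.int64(172), 17) 348 (np.int64(157), np.int64(164), 8) 351 None 354 None 357 None 
side changes [[215, 0, 114, 153, 7133], [340, 0, 72, 208, 10066], [423, 0, 89, 236, 13221], [359, 100, 6, 14, 74], [239, 130, 14, 5, 35], [218, 134, 33, 33, 480], [426, 147, 35, 28, 253], [231, 244, 45, 25, 700], [207, 296, 38, 25, 807]]
```

```bash
python3 -c "from station import ticket;print(ticket.finish_job())"
```

```text
the job is handed in; nothing more can be done
None
```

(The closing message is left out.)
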